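# Lock a power supply module down with the long T-key

### The job

The power supply module in the open test console is not locked down yet. Take the long T-key from the wooden stand, lower it down the module's shaft and feel it right down onto the square stem at the bottom, then turn it clockwise until the hold-down latch comes up against its stop, never ramming the key down or forcing it round. Then draw the key out and put it back upright in the stand, leaving the short key and the loose relay where they are.

Things in the scene. Friction and masses are not known exactly. Their poses are not given: they have to be found in the camera images.
- key_handle (a point): Middle of the black handle of the long T-key, the longer of the two T-keys in the wooden stand. Flat-sided bar 90 mm long (this point's x), 16 mm thick (y), 22 mm high (z, up the key, away from the socket). Below it a 16 mm collar, 12 mm round steel shank, and a steel socket 24 mm across corners. Rigid, about 0.3 kg, stands loose, socket down.
- key_socket (a point): Middle of the open lower end of the long T-key's socket, 170 mm below the middle of the handle, same axes. The opening is a 13.6 mm square, 16 mm deep, its sides parallel to the handle bar and across it.
- key: The long T-key as a whole (see key_handle); origin and axes as key_socket.
- stand: Fixed wooden tool block, 180 (x) x 80 (y) x 65 mm high; origin under its centre. Three round holes from above, 28 mm wide, 3 mm bevel, at x = -60, 0, +60 mm on its x axis; hole floors 10 mm above the table. The long T-key stands in one end hole, bar within 0.5 rad of the block's x, the short one in the other; the middle hole is empty. Any free hole will take the key.
- short_key: Shorter T-handled nut driver in the other end hole of the stand; bar 70 mm long, 111 mm above its lower end, which is this origin. Not needed; leave it.
- console: Fixed light grey instrument console, open on top: 340 mm deep (x, away from the robot), 500 mm wide (y), front panel 170 mm high at +x; origin under its centre. In it the aluminium-cased power supply module, 150 mm high, x -150 to +70, y 0 to +130 mm; at its -y side a white meter 128 mm high; on the floor at its +y side the latch's steel keeper, at y +146 to +166 mm.
- shaft_mouth (a point): Middle of the upper rim of the vertical round shaft in the top of the power supply module, 152 mm above the table, on the shaft's axis; axes as the console's. Steel bore 27 mm wide, flared to about 41 mm over the top 13 mm, 123 mm deep to its floor. The latch's square stem stands in the middle of its floor.
- stem_top (a point): Middle of the top of the square stem, on the shaft's axis, 105 mm below the rim, 18 mm above the shaft's floor; axes as the console's. Steel, 12 mm square, top bevelled by 2 mm. The angle of its square is at random, not measured and not told by these axes or by the latch's reading: it has to be felt.
- shaft_floor (a point): Middle of the shaft's floor, 123 mm below the rim. Socket fully on the stem: its end is 2 to 3 mm above this floor. Socket not on: its end stands on the stem's bevelled top, 15 to 18 mm above the floor, and drops when turned to within about 8 degrees of square (same every quarter turn); at the edge of that it can wedge part way, at 7 to 14 mm. Right down means below 7 mm.
- latch (a joint): Turn of the hold-down latch (stem and cam tongue as one), rad: 0 open, tongue under the module; 1.31 (75 degrees clockwise from above) locked, against a hard stop, tongue 25 mm out of the module's +y side, under the keeper. Starts at 0 to 0.1. Takes 0.06 to 0.08 N m to turn, stays where left. The socket has about 8 degrees of play on the stem each way.
- relay: Loose white plug-in relay, 28 x 36 x 44 mm, on top of the white meter in the console; origin under its centre. Not needed; leave it.
Things that resemble listed ones, but are neither listed nor needed, are in the scene too. Leave any turquoise look-alike of the key alone.

How it is judged (in metres and radians):
On the way, in this order (a step that is already met when the one before it is completed fails the run):
1. the T-key is lifted out of the stand, latch still open (z of key_socket in the frame of stand above 0.075 m and value of joint latch below 0.3 rad), for 0.1 s.
2. the T-key's socket is down over the square stem, right down (at least 11 mm over it) (horizontal distance between key_socket and shaft_mouth below 0.006 m and z of key_socket in the frame of shaft_mouth below -0.116 m and angle between key_socket's own z axis and vertical below 0.1 rad), for 0.1 s.
3. the latch is turned home with the T-key on the stem (all of step 2 and value of joint latch above 1.2 rad), for 0.1 s.
At the end, for the whole second after the job is handed in: The latch stands at its locked stop (within 0.11 rad of it) and the T-key stands at rest in a hole of the stand, down on its floor (within 15 mm) and upright within 11 degrees, released (value of joint latch above 1.2 rad and x of key_socket in the frame of stand between -0.085 and 0.085 m and y of key_socket in the frame of stand between -0.02 and 0.02 m and z of key_socket in the frame of stand below 0.025 m and angle between key_socket's own z axis and vertical below 0.2 rad and linear speed of key below 0.03 m/s); the robot touches nothing.
It fails at once if the T-key is rammed down on the stem: pressed with more than 40 N in the shaft while it is not yet right down over the stem (contact force between key and console above 40 N and z of key_socket in the frame of shaft_mouth above -0.116 m).
It fails at once if the T-key is forced against the console, shaft, stem or latch with more than 60 N (contact force between key and console above 60 N).
It fails at once if the short T-key or the loose relay is knocked or taken away (moved more than 25 mm) (distance of any of short_key, relay from where it was at the start of the episode above 0.025 m).
It fails at once if the gripper or the arm pushes on the console with more than 20 N (contact force between any of the fingers, the arm and console above 20 N).
It also fails if it takes over 64 s, if anything falls off the work surface, if the arm or the gripper's body presses on something with over 40 N, if the wrist force passes 120 N, or if a joint passes its speed limit or range.

### The arm

A 6-joint arm with a two-finger parallel gripper is mounted at the origin on the work surface. World frame = base frame: x ahead of the robot, y to its left, z up, the work surface at z = 0. Lengths are in mm, angles in rad, forces in N, time in s.
With the tool pointing down it reaches from about 350 to 875 mm from the base axis. Payload 4.2 kg.
Tool frame: the origin (TCP) lies midway between the tips of the shut fingers; the grasp point (between the pads) lies 19 mm behind it; z points along the fingers, y is the direction in which the jaws open and shut (so a half turn about z gives the same grasp; the last joint's range is limited). The gripper opens to 85 mm and grips with 20 to 120 N. Pads are 22 mm wide; open, the fingers measure 114 mm over their backs; the gripper's body (76 mm by 85 mm) begins 54 mm behind the grasp point. The pads swing forward as they close: fully open they stand 13 mm farther back than shut.
Start: joints at [1.41, 0.385, 0.008, 0, -1.194, -0.259], TCP at [254.703, 570.724, 231.312] pointing down, gripper open.
Joint ranges: [-3.14, 3.14], [-1.21, 2.06], [-1.07, 1.41], [-3.16, 2.05], [-2.99, -0.16], [-3.1, 3.1]. Speed limits (rad/s): [2.79, 2.79, 3.14, 3.14, 3.14, 3.14].

### API

Orientations are given as a unit quaternion [x, y, z, w].
In Python, from bench import readout, optics, workorder, nets gives the robot as it stands. The module is installed in compiled form; this text tells all that it offers.
- The arm moves only by the tool move_arm, never from a script. Its argument "steps" is a list of rows, each a list of 7 numbers: the opening, from -1 (shut) to 1 (fully open), so that 0 is half open, then the shift along the world's x, y, z in mm, then the turn, a rotation vector about the world's x, y, z in rad. In form: [[gripper, tx, ty, tz, wx, wy, wz], ...]. A call has 1 to 5 rows; each row is the pose to reach, as a shift and turn from the pose commanded when the call began; what a row does not reach only later rows make up. A row lasts 1/12 s, in which the tool goes at most 41.7 mm and 7.16 degrees, less where a joint would pass 70% of its speed; a pose out of reach is approached as far as the arm can. A call with a gripper value outside its range is refused whole. The fingers move at their own pace and stop on an object; the grip force is fixed at half the most. Time passes only in rows, so rows that repeat a pose let the fingers close. It gives the time, the measured TCP pose, the force and the opening at its end, in the units of the state.
- readout.read_state(): the state, without advancing time (a new reading comes with each control period).
- optics.get_image(name): name is "scene" or "side" or "wrist"; returns a dict with "frame" (384x512x3 uint8, blue, green, red), "fx", "fy", "cx", "cy" (pixels), "rvec" (rotation vector, rad) and "tvec" (3), from world to camera coordinates, as OpenCV has them. Camera axes: x right, y down, z forward; pixel columns grow to the right and rows downward; lengths in mm; the calibration is good to about 2 mm. A picture is of the moment at which its call begins. There is no depth.
- workorder.job_done(): hands the job in, once; it reports no verdict.
Trained networks look in a picture, given as the dict that the camera call returned (one of the last four; its "shot" number tells which), for a name from the list of things; names that differ only in an ending like _2 or _b are one class to them, and where a whole thing is asked for, a point or a joint stands for the part that bears it (a point fixed in the world has none). Each returns a list of dicts, best first, with "conf" (0 to 1); they miss things now and then, are a little off and sometimes report something else, mostly with a low value. They report only what shows in the picture. A call takes as long as a camera call. They do not tell look-alikes from the thing itself.
- nets.silhouettes(name, picture): "region" (384x512 bool, what is visible of it) and "extent" ([left, top, right, bottom] in pixels, round what is visible of it).
- nets.tip_of(name, picture): "uv" ([column, row] in pixels: a listed point, or the origin of a listed thing).
The state is a dict: "clock": time; "joints": joint angles; "joint_vel": joint speeds; "joint_efforts": joint torques, N m; "position": TCP position; "ee_rot": TCP orientation; "contact_force": force on the tool from outside, world axes, zero at the start; "wrist_torque": the same for the moment, N m; "gripper_width": finger opening in mm.
Only numpy, scipy, OpenCV 4.12 (cv2) and the standard library are available. Lean on these libraries where they do the work, as an engineer would, in place of code of your own. Each camera call takes 0.05 s, during which the arm holds its last target.

## Working session

There is one attempt and no reset: what is moved stays moved. The work goes in short steps, Python scripts to look and compute and a tool call to move; the robot and the scene stay as the last step left them, time stands still between calls to the robot, and variables do not carry over. Pictures are saved under pics/ and viewed, and the job is handed in when it is done.

Besides the shell and the picture viewer there is one more tool, called as a command line: name --pt "numbers of a row" for each row, then --argument value for the rest. move_arm: Moves the arm, as the interface text tells. Its arguments: {"type":"object","properties":{"steps":{"type":"array","items":{"type":"array","items":{"type":"number"}}}},"required":["steps"]}

```bash
mkdir -p pics; cat > h.py <<'E'
import numpy as np, cv2
from bench import readout, optics, workorder, nets
def cam(p):
    R=cv2.Rodrigues(np.array(p["rvec"],float))[0]; t=np.array(p["tvec"],float).ravel()
    return R,t
def ray(p,uv):
    R,t=cam(p); d=R.T@np.array([(uv[0]-p["cx"])/p["fx"],(uv[1]-p["cy"])/p["fy"],1.]); return -R.T@t,d/np.linalg.norm(d)
def at_z(p,uv,z):
    c,d=ray(p,uv); return c+d*(z-c[2])/d[2]
def proj(p,X):
    R,t=cam(p); X=np.atleast_2d(X).astype(float); c=X@R.T+t
    return np.c_[p["fx"]*c[:,0]/c[:,2]+p["cx"],p["fy"]*c[:,1]/c[:,2]+p["cy"]]
def tri(obs):
    A=np.zeros((3,3));b=np.zeros(3)
    for p,uv in obs:
        c,d=ray(p,uv);M=np.eye(3)-np.outer(d,d);A+=M;b+=M@c
    x=np.linalg.solve(A,b); return x,[np.linalg.norm(proj(p,x)[0]-uv) for p,uv in obs]
def st():
    s=readout.read_state(); np.set_printoptions(suppress=True,precision=3)
    print(s); return s
E
python3 - <<'E'
from h import *
st()
for n in ["scene","side","wrist"]:
    p=optics.get_image(n); cv2.imwrite(f"pics/{n}0.png",p["frame"])
    c,_=ray(p,(256,192)); print(n,c,p["fx"])
    for k in ["key_handle","key_socket","stand","short_key","shaft_mouth","console","relay"]:
        print(k,[(np.round(o["uv"],1),round(o["conf"],2)) for o in nets.tip_of(k,p)][:4])
E
```

```text
{'clock': 0.0, 'joints': array([ 1.41 ,  0.386,  0.007, -0.   , -1.194, -0.259]), 'joint_vel': array([-0.   , -0.   , -0.001, -0.001, -0.   ,  0.001]), 'joint_efforts': array([ -0.001, -39.229,  18.84 ,   4.186,  -0.005,  -0.   ]), 'position': array([254.463, 570.196, 230.209]), 'ee_rot': array([ 0.978, -0.208, -0.   ,  0.001]), 'contact_force': array([-0.084, -0.436,  0.034]), 'wrist_torque': array([-0.028,  0.014,  0.014]), 'gripper_width': 85.41327592918779}
scene [1600.956 -125.904  885.007] 456.06073601034643
key_handle [(array([359.4, 219.4]), 0.9), (array([366.1, 166.1]), 0.58)]
key_socket [(array([350.3, 265.4]), 0.92)]
stand [(array([344.4, 207.7]), 0.83)]
short_key []
shaft_mouth [(array([234.5, 179.4]), 0.65), (array([153.2, 197. ]), 0.44)]
console [(array([203.4, 231.7]), 0.59)]
relay [(array([153.2, 197.2]), 0.64), (array([341.7, 205.8]), 0.33)]
side [431.037 904.392 699.805] 404.9150984380962
key_handle [(array([244.9, 266.8]), 0.8), (array([151.9, 233.2]), 0.72), (array([265.8, 204.7]), 0.57)]
key_socket [(array([162.5, 288. ]), 0.61)]
stand [(array([271.6, 328.7]), 0.71)]
short_key []
shaft_mouth [(array([272.1, 180.6]), 0.57)]
console [(array([266.4, 206. ]), 0.93)]
relay [(array([278.1, 152.4]), 0.46)]
wrist [317.479 541.337 374.073] 343.0551832135169
key_handle []
key_socket []
stand []
short_key []
shaft_mouth []
console []
relay []
```

```bash
cd pics; python3 -c "
import cv2
for n in ['scene','side']:
    cv2.imwrite(n+'0b.png',cv2.resize(cv2.imread(n+'0.png'),(800,600),interpolation=cv2.INTER_CUBIC))"
```

```text
(no output)
```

View pics/scene0b.png

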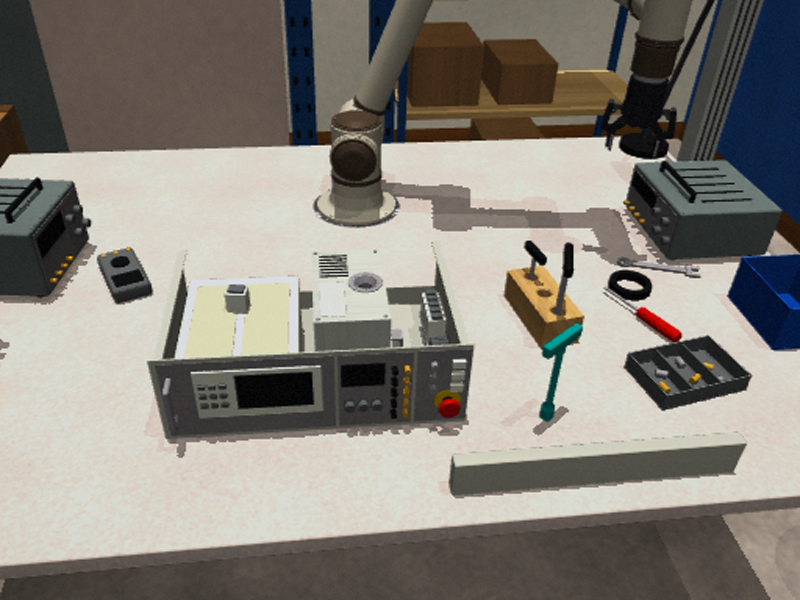

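View pics/side0b.png

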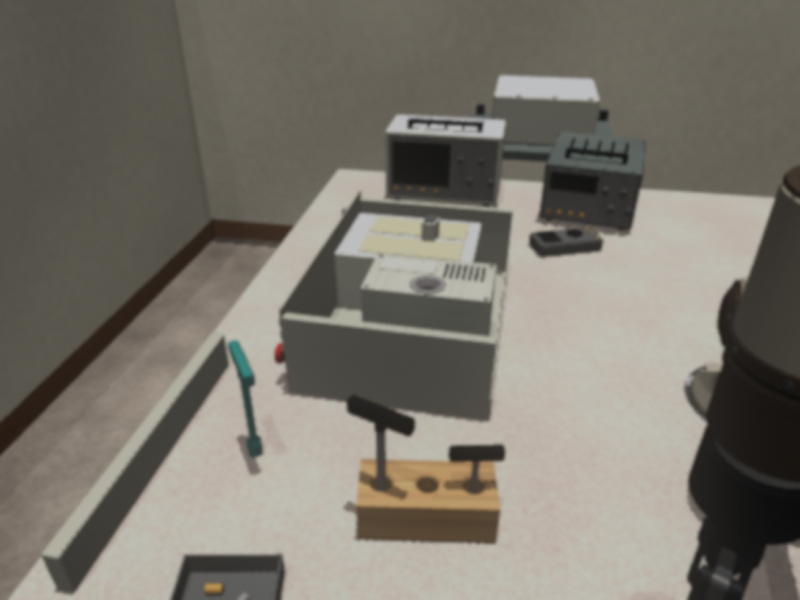

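View pics/wrist0.png

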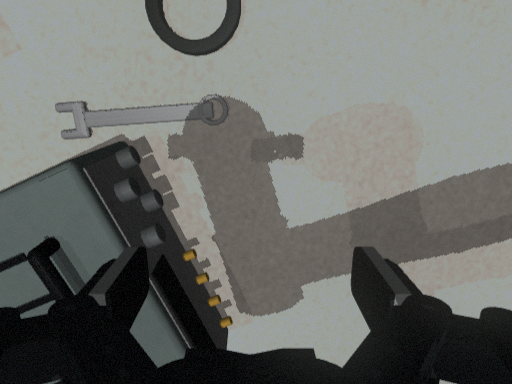

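```bash
python3 - <<'E'
from h import *
a=optics.get_image("scene");b=optics.get_image("side")
print(tri([(a,(366.1,166.1)),(b,(244.9,266.8))]))
print(tri([(a,(234.5,179.4)),(b,(272.1,180.6))]), at_z(a,(234.5,179.4),152),at_z(b,(272.1,180.6),152))
# holes stand: middle hole top z=65
print(at_z(a,(544/1.5625,293/1.5625),65),at_z(b,(427.5/1.5625,485/1.5625),65))
# enlarge
ca=a["frame"][140:280,310:390]; cb=b["frame"][240:350,140:330]
cv2.imwrite("pics/c1.png",np.hstack([cv2.resize(ca,(343,600),interpolation=2),cv2.resize(cb,(450,261*600//600),interpolation=2).repeat(1,0) if 0 else cv2.copyMakeBorder(cv2.resize(cb,(450,261),interpolation=2),0,339,0,0,0)]))
for k in ["key","short_key","stand","latch"]:
  for p,n in ((a,"a"),(b,"b")):
    print(k,n,[(np.round(o["extent"]),round(o["conf"],2)) for o in nets.silhouettes(k,p)])
E
```

```text
(array([556.06970739, 349.42112905, 180.43289275]), [np.float64(1.1054057267011879), np.float64(1.6872952345352379)])
(array([558.46077628, -25.59167887, 155.31982769]), [np.float64(0.07397114469688222), np.float64(0.07740440996768014)]) [553.40073524 -25.21521283 152.        ] [559.3146452  -30.91508549 152.        ]
[503.07333665 332.98541488  65.        ] [498.3613523  336.97477359  65.        ]
key a [(array([346., 208., 373., 272.]), 0.85), (array([356., 157., 369., 202.]), 0.65)]
key b [(array([224., 252., 262., 312.]), 0.69), (array([225., 296., 317., 348.]), 0.38)]
short_key a [(array([333., 153., 348., 176.]), 0.73)]
short_key b [(array([290., 282., 323., 316.]), 0.72)]
stand a [(array([323., 174., 374., 219.]), 0.62)]
stand b [(array([226., 294., 319., 347.]), 0.62)]
latch a []
latch b []
```

View pics/c1.png

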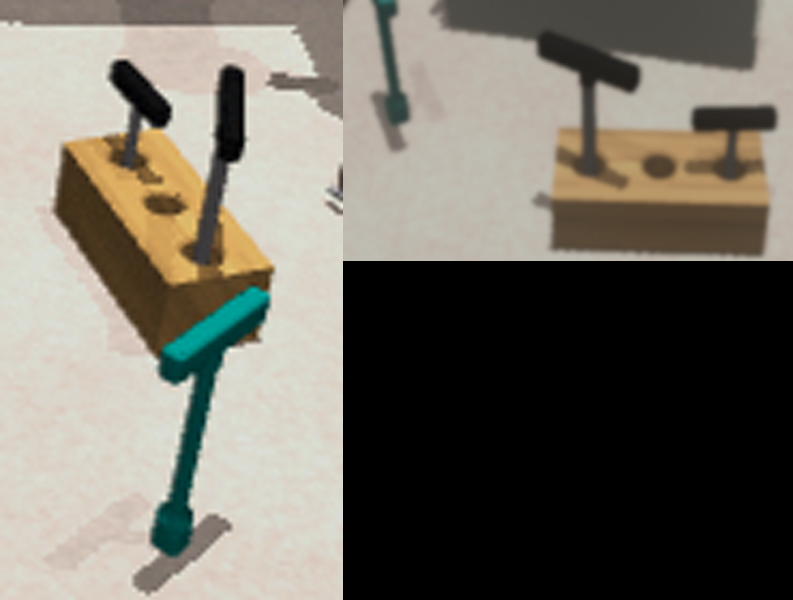

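```bash
python3 - <<'E'
from h import *
a=optics.get_image("scene");b=optics.get_image("side")
for p,u,v in ((a,(363.9,156.3),(363.9,176.8)),(b,(223,257),(264,272))):
    X,Y=at_z(p,u,180),at_z(p,v,180); d=X-Y; print(X,Y,np.linalg.norm(d),np.arctan2(d[1],d[0]),(X+Y)/2)
# short key and stand
print(tri([(a,(341.5,161.5)),(b,(305,289.5))]))
w=optics.get_image("wrist"); print(ray(w,(256,192)), ray(w,(256,340)), ray(w,(256,0)))
R,t=cam(w); print(R)
E
```

```text
[507.85216946 361.11268934 180.        ] [611.59614039 326.96526134 180.        ] 109.21931305531682 2.823610942932076 [559.72415493 344.03897534 180.        ]
[602.02213631 326.2785777  180.        ] [517.04580106 352.37716126 180.        ] 88.89383340129241 -0.2979830425096017 [559.53396868 339.32786948 180.        ]
(array([439.82561726, 321.89497059, 120.29925501]), [np.float64(0.10272893342142021), np.float64(0.16434055257884375)])
(array([317.48212934, 541.34419393, 374.05024525]), array([-0.26229128,  0.09589874, -0.96021181])) (array([317.48212934, 541.34419393, 374.05024525]), array([-0.58798527,  0.24268691, -0.77160636])) (array([317.48212934, 541.34419393, 374.05024525]), array([ 0.20012224, -0.10740906, -0.97386569]))
[[-4.06753098e-01 -9.13538055e-01  3.73231017e-04]
 [-8.78042145e-01  3.91061248e-01  2.75886011e-01]
 [-2.52178326e-01  1.11889777e-01 -9.61190288e-01]]
```

move_arm --pt "1 0 0 40 0 0 0.05" --pt "1 30 -23 75 0 0 0.11" --pt "1 62 -46 100 0 0 0.11" --pt "1 93 -69 100 0 0 0.11" --pt "1 124 -92 100 0 0 0.11"

```text
clock: 2.27
position: [374.6, 482.7, 334.5]
ee_rot: [0.988, -0.153, 0.001, -0.003]
contact_force: [0.8, 0.5, 0.1]
gripper_width: 85.2
```

move_arm --pt "1 31 -23 0 0 0 0" --pt "1 62 -46 0 0 0 0" --pt "1 93 -69 0 0 0 0" --pt "1 124 -92 0 0 0 0" --pt "1 155 -115 0 0 0 0"

```text
clock: 2.68
position: [529.7, 366.3, 331.3]
ee_rot: [0.988, -0.154, 0.0, -0.0]
contact_force: [0.8, 0.5, 0.2]
gripper_width: 85.3
```

move_arm --pt "1 24 -19 0 0 0 0" --pt "1 24 -19 0 0 0 0" --pt "1 24 -19 0 0 0 0"

```text
clock: 2.93
position: [553.5, 347.3, 330.5]
ee_rot: [0.988, -0.156, -0.0, 0.0]
contact_force: [-1.5, 0.2, 0.6]
gripper_width: 85.4
```

```bash
python3 - <<'E'
from h import *
st()
w=optics.get_image("wrist"); cv2.imwrite("pics/w1.png",w["frame"])
for k in ["key_handle","key_socket","stand","short_key"]:
    print(k,[(np.round(o["uv"],1),round(o["conf"],2),at_z(w,o["uv"],{"key_handle":180,"stand":0,"short_key":10,"key_socket":10}[k])) for o in nets.tip_of(k,w)][:4])
E
```

```text
{'clock': 2.9333, 'joints': array([ 0.807,  0.392,  0.262, -0.   , -1.442,  0.45 ]), 'joint_vel': array([ 0.045, -0.017, -0.009, -0.005, -0.   , -0.003]), 'joint_efforts': array([ -1.143, -40.573,  20.264,   4.572,  -0.004,   0.03 ]), 'position': array([553.54 , 347.29 , 330.466]), 'ee_rot': array([ 0.988, -0.156, -0.   ,  0.   ]), 'contact_force': array([-1.501,  0.228,  0.594]), 'wrist_torque': array([-0.031,  0.045,  0.012]), 'gripper_width': 85.35741408629634}
key_handle [(array([250.5, 167.9]), 0.76, array([558.474, 343.334, 180.   ]))]
key_socket []
stand [(array([271.4, 177.8]), 0.74, array([498.472, 330.792,   0.   ]))]
short_key [(array([287. , 214.1]), 0.9, array([442.926, 324.94 ,  10.   ]))]
```

View pics/w1.png

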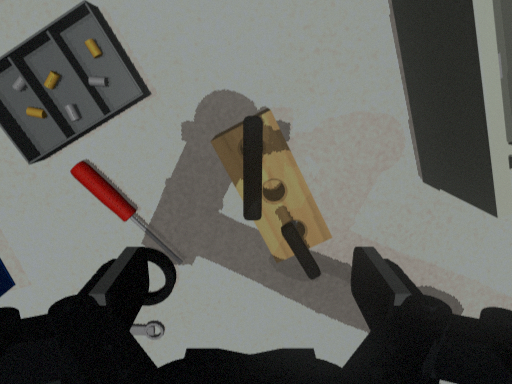

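```bash
python3 - <<'E'
from h import *
w=optics.get_image("wrist"); f=w["frame"]
g=f.max(2); m=np.zeros_like(g); m[100:232,232:270]=(g[100:232,232:270]<45)
n,l,s,c=cv2.connectedComponentsWithStats(m); i=1+np.argmax(s[1:,4]); mm=(l==i).astype(np.uint8)
pts=cv2.findContours(mm,0,1)[0][0][:,0].astype(float)
print(s[i],c[i]); print(cv2.minAreaRect(pts.astype(np.float32)))
P=np.array([at_z(w,q,191)[:2] for q in pts]).astype(np.float32)
r=cv2.minAreaRect(P); print(r); print(cv2.boxPoints(r))
ys,xs=np.nonzero(mm); Q=np.array([at_z(w,q,186)[:2] for q in zip(xs,ys)]); u,sv,vt=np.linalg.svd(Q-Q.mean(0),full_matrices=0); print(Q.mean(0),np.arctan2(vt[0,1],vt[0,0]))
# predicted outlines
for x,y,th in ((558.5,343.3,-0.313),):
  d=np.array([np.cos(th),np.sin(th)]);e=np.array([-d[1],d[0]])
  big=cv2.resize(f,None,fx=4,fy=4,interpolation=2)
  for z in (169,191):
    C=[np.r_[np.array([x,y])+sx*45*d+sy*8*e,z] for sx,sy in ((1,1),(1,-1),(-1,-1),(-1,1))]
    cv2.polylines(big,[np.int32((proj(w,C)+.5)*4)],True,(0,255,0) if z==191 else (0,0,255),1)
cv2.imwrite("pics/w1c.png",big[380:960,800:1300])
E
```

```text
[ 245  113   20  103 1856] [254.57920259 163.05226293]
((254.5, 164.0), (102.0, 19.0), 90.0)
((559.0595092773438, 341.40875244140625), (15.746742248535156, 87.38333892822266), 73.06987762451172)
[[514.9686  346.59985]
 [598.5648  321.15338]
 [603.1504  336.21765]
 [519.5542  361.66412]]
[560.03034463 341.09198603] 2.8272201719538628
```

View pics/w1c.png

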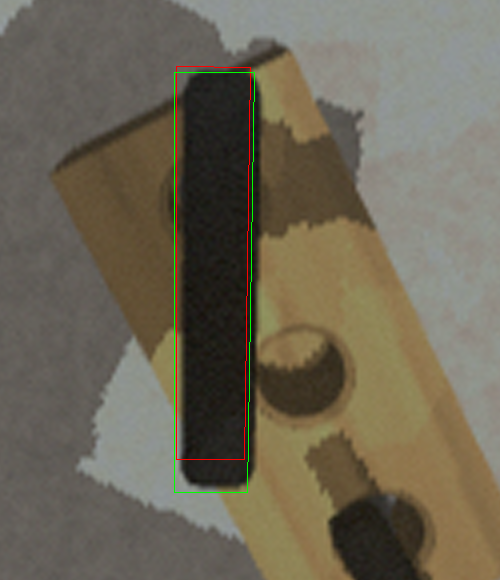

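move_arm --pt "1 2 -3 -40 0 0 0.01" --pt "1 2 -3 -80 0 0 0.01" --pt "1 2 -3 -120 0 0 0.01" --pt "1 2 -3 -120 0 0 0.01"

```text
clock: 3.57
position: [549.2, 343.3, 201.7]
ee_rot: [0.989, -0.149, -0.007, 0.006]
contact_force: [-1.4, -1.5, -2.1]
gripper_width: 85.6
```

```bash
python3 - <<'E'
from h import *
w=optics.get_image("wrist"); cv2.imwrite("pics/w2.png",w["frame"])
st()
E
```

```text
{'clock': 3.6167, 'joints': array([ 0.806,  0.45 ,  0.048, -0.001, -1.18 ,  0.466]), 'joint_vel': array([-0.005, -0.058,  0.142,  0.06 , -0.022,  0.   ]), 'joint_efforts': array([ -0.047, -40.919,  17.249,   3.716,   0.114,  -0.001]), 'position': array([551.862, 344.551, 206.816]), 'ee_rot': array([ 0.989, -0.149, -0.003,  0.004]), 'contact_force': array([ 0.084,  0.129, -0.143]), 'wrist_torque': array([ 0.054, -0.038, -0.018]), 'gripper_width': 85.32383918780964}
```

View pics/w2.png

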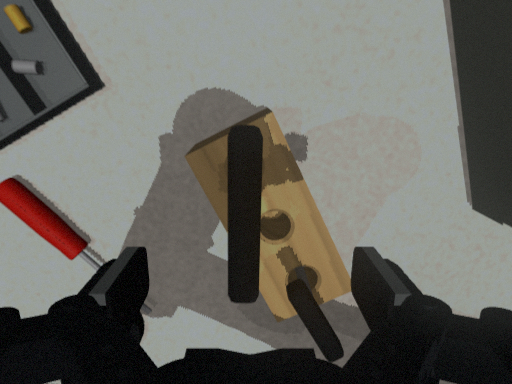

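move_arm --pt "1 0 0 -24 0 0 0" --pt "1 0 0 -48 0 0 0" --pt "1 0 0 -48 0 0 0" --pt "1 0 0 -48 0 0 0" --pt "1 0 0 -48 0 0 0"

```text
clock: 4.03
position: [555.9, 347.0, 166.6]
ee_rot: [0.989, -0.149, 0.002, -0.002]
contact_force: [-0.3, 0.1, 0.9]
gripper_width: 85.3
```

```bash
python3 - <<'E'
from h import *
w=optics.get_image("wrist"); cv2.imwrite("pics/w3.png",w["frame"])
st()
E
```

```text
{'clock': 4.0833, 'joints': array([ 0.805,  0.48 , -0.007,  0.001, -1.078,  0.466]), 'joint_vel': array([-0.002, -0.001, -0.012, -0.007,  0.007, -0.002]), 'joint_efforts': array([  0.024, -42.232,  17.621,   3.928,  -0.007,  -0.   ]), 'position': array([555.874, 346.982, 166.635]), 'ee_rot': array([ 0.989, -0.149,  0.002, -0.002]), 'contact_force': array([0.022, 0.436, 0.205]), 'wrist_torque': array([ 0.015, -0.027, -0.006]), 'gripper_width': 85.5190131058708}
```

View pics/w3.png

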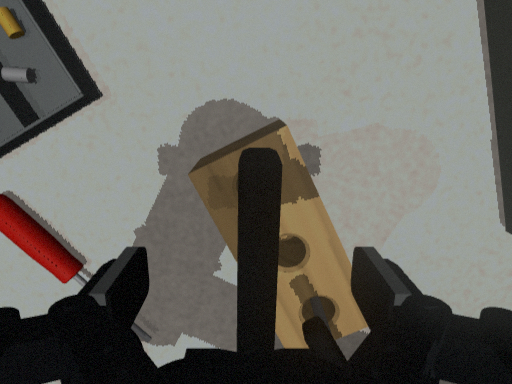

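move_arm --pt "1 3.5 -5 -3 0 0 0" --pt "1 3.5 -5 -3 0 0 0" --pt "-1 3.5 -5 -3 0 0 0" --pt "-1 3.5 -5 -3 0 0 0" --pt "-1 3.5 -5 -3 0 0 0"

```text
clock: 4.5
position: [558.0, 340.6, 160.3]
ee_rot: [0.989, -0.149, 0.0, -0.0]
contact_force: [-0.2, -0.4, 0.2]
gripper_width: 51.8
```

move_arm --pt "-1 0 0 0 0 0 0" --pt "-1 0 0 0 0 0 0" --pt "-1 0 0 0 0 0 0" --pt "-1 0 0 0 0 0 0"

```text
clock: 4.83
position: [558.0, 340.8, 160.2]
ee_rot: [0.989, -0.149, 0.0, -0.0]
contact_force: [-0.4, -0.9, 0.8]
gripper_width: 14.8
```

```bash
python3 - <<'E'
from h import *
w=optics.get_image("wrist"); cv2.imwrite("pics/w4.png",w["frame"])
st()
E
```

```text
{'clock': 4.8833, 'joints': array([ 0.795,  0.486, -0.014,  0.   , -1.07 ,  0.476]), 'joint_vel': array([-0.   , -0.002, -0.   ,  0.001,  0.001,  0.002]), 'joint_efforts': array([ -0.048, -42.873,  17.473,   3.863,  -0.129,  -0.001]), 'position': array([558.065, 340.833, 160.249]), 'ee_rot': array([ 0.989, -0.149,  0.   , -0.   ]), 'contact_force': array([0.567, 0.327, 0.372]), 'wrist_torque': array([ 0.054, -0.072, -0.006]), 'gripper_width': 15.273568642003161}
```

View pics/w4.png

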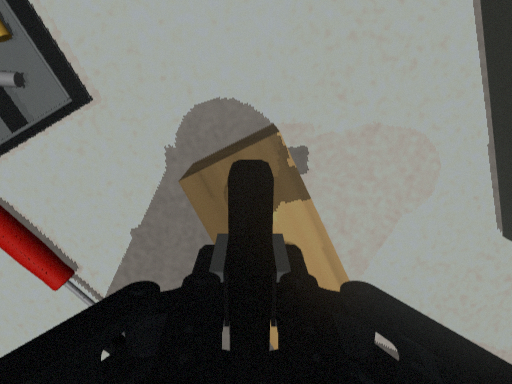

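move_arm --pt "-1 0 0 15 0 0 0" --pt "-1 0 0 40 0 0 0" --pt "-1 0 0 75 0 0 0" --pt "-1 0 0 110 0 0 0" --pt "-1 0 0 145 0 0 0"

```text
clock: 5.3
position: [557.0, 340.2, 304.9]
ee_rot: [0.989, -0.149, -0.002, 0.001]
contact_force: [1.2, 0.5, -4.7]
gripper_width: 15.0
```

move_arm --pt "-1 0 0 35 0 0 0" --pt "-1 0 -20 50 0 0 0" --pt "-1 0 -40 50 0 0 0" --pt "-1 0 -70 50 0 0 0" --pt "-1 0 -100 50 0 0 0"

```text
clock: 5.72
position: [556.8, 239.6, 353.3]
ee_rot: [0.989, -0.149, -0.002, 0.001]
contact_force: [1.2, -0.2, -3.1]
gripper_width: 15.0
```

```bash
python3 - <<'E'
from h import *
st()
for n in ["wrist","scene","side"]:
    p=optics.get_image(n); cv2.imwrite(f"pics/{n}5.png",p["frame"])
    for k in ["shaft_mouth","key_handle","key_socket"]:
        print(n,k,[(np.round(o["uv"],1),round(o["conf"],2),at_z(p,o["uv"],152)) for o in nets.tip_of(k,p)][:4])
E
```

```text
{'clock': 5.7167, 'joints': array([ 0.672,  0.3  ,  0.184, -0.001, -1.458,  0.6  ]), 'joint_vel': array([-0.482, -0.277, -0.407,  0.006,  0.117,  0.465]), 'joint_efforts': array([  2.964, -37.889,  22.553,   4.964,  -0.074,  -0.324]), 'position': array([556.825, 239.633, 353.347]), 'ee_rot': array([ 0.989, -0.149, -0.002,  0.001]), 'contact_force': array([ 1.176, -0.225, -3.135]), 'wrist_torque': array([-0.034, -0.07 ,  0.006]), 'gripper_width': 14.954821897347394}
wrist shaft_mouth []
wrist key_handle [(array([247.4, 272. ]), 0.9, array([437.755, 276.925, 152.   ]))]
wrist key_socket []
scene shaft_mouth [(array([234.4, 181.4]), 0.56, array([563.096, -26.403, 152.   ]))]
scene key_handle [(array([339.6, 102.1]), 0.95, array([ 86.105, 411.304, 152.   ])), (array([359.1, 220. ]), 0.88, array([758.689, 271.065, 152.   ]))]
scene key_socket [(array([347.6, 266. ]), 0.88, array([912.465, 195.219, 152.   ])), (array([327.8, 159.8]), 0.71, array([474.76, 264.4 , 152.  ]))]
side shaft_mouth [(array([273.5, 181.5]), 0.75, array([554.914, -26.87 , 152.   ]))]
side key_handle [(array([153.9, 231.9]), 0.65, array([783.326, 242.824, 152.   ])), (array([251.9, 149. ]), 0.61, array([ 649.972, -211.961,  152.   ])), (array([272.6, 330.8]), 0.15, array([484.352, 458.239, 152.   ]))]
side key_socket [(array([163.9, 287.6]), 0.95, array([697.937, 399.825, 152.   ])), (array([255.2, 224.3]), 0.94, array([567.406, 172.119, 152.   ]))]
```

View pics/wrist5.png

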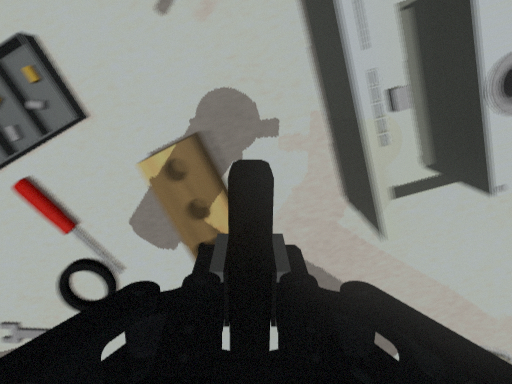

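View pics/side5.png

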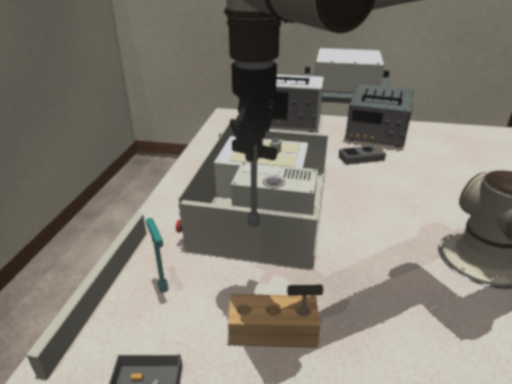

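move_arm --pt "-1 0 -35 0 0 0 0" --pt "-1 0 -70 0 0 0 0" --pt "-1 0 -105 0 0 0 0" --pt "-1 0 -140 0 0 0 0" --pt "-1 0 -155 0 0 0 0"

```text
clock: 6.73
position: [557.4, 82.5, 355.7]
ee_rot: [0.989, -0.15, 0.0, 0.001]
contact_force: [-0.3, 0.8, -3.3]
gripper_width: 15.2
```

move_arm --pt "-1 0 0 0 0 0 0" --pt "-1 0 0 0 0 0 0" --pt "-1 0 0 0 0 0 0"

```text
clock: 6.98
position: [558.1, 86.4, 355.0]
ee_rot: [0.989, -0.149, 0.0, -0.0]
contact_force: [-0.6, 0.1, -3.1]
gripper_width: 15.2
```

```bash
python3 - <<'E'
from h import *
st()
for n in ["wrist","wrist"]:
    p=optics.get_image(n); cv2.imwrite(f"pics/{n}6.png",p["frame"])
    for k in ["shaft_mouth","console"]:
        print(n,k,[(np.round(o["uv"],1),round(o["conf"],2),at_z(p,o["uv"],152)) for o in nets.tip_of(k,p)][:4])
E
```

```text
{'clock': 6.9833, 'joints': array([ 0.44 ,  0.221,  0.081, -0.   , -1.43 ,  0.831]), 'joint_vel': array([ 0.016,  0.007, -0.   ,  0.   , -0.001,  0.002]), 'joint_efforts': array([ -0.533, -34.211,  21.522,   5.048,  -0.014,  -0.   ]), 'position': array([558.075,  86.442, 354.981]), 'ee_rot': array([ 0.989, -0.149,  0.   , -0.   ]), 'contact_force': array([-0.593,  0.074, -3.126]), 'wrist_torque': array([ 0.045, -0.044, -0.008]), 'gripper_width': 15.199567912087415}
wrist shaft_mouth [(array([362.3, 132.7]), 0.97, array([553.765, -31.401, 152.   ]))]
wrist console [(array([388.4,  74.3]), 0.7, array([600.799, -66.698, 152.   ])), (array([336.4, 124.5]), 0.19, array([569.264,  -8.492, 152.   ]))]
wrist shaft_mouth [(array([357.9, 132.3]), 0.94, array([555.446, -26.939, 152.   ]))]
wrist console [(array([386.8,  74.1]), 0.68, array([601.454, -64.867, 152.   ]))]
```

View pics/wrist6.png

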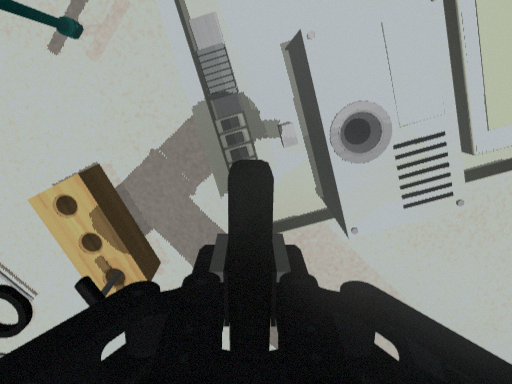

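```bash
python3 - <<'E'
from h import *
p=optics.get_image("wrist"); f=p["frame"]; g=cv2.cvtColor(f,6)
for (x,y) in ((555,-29),):
  big=cv2.resize(f,None,fx=6,fy=6,interpolation=2)
  a=np.linspace(0,2*np.pi,60)
  for z,r,c in ((152,20.5,(0,255,0)),(139,13.5,(0,0,255)),(152,24,(255,0,0))):
    C=np.c_[x+r*np.cos(a),y+r*np.sin(a),0*a+z]
    cv2.polylines(big,[np.int32((proj(p,C)+.5)*6)],True,c,1)
cv2.imwrite("pics/w6c.png",big[480:1080,1860:2460])
E
```

```text
(no output)
```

View pics/w6c.png

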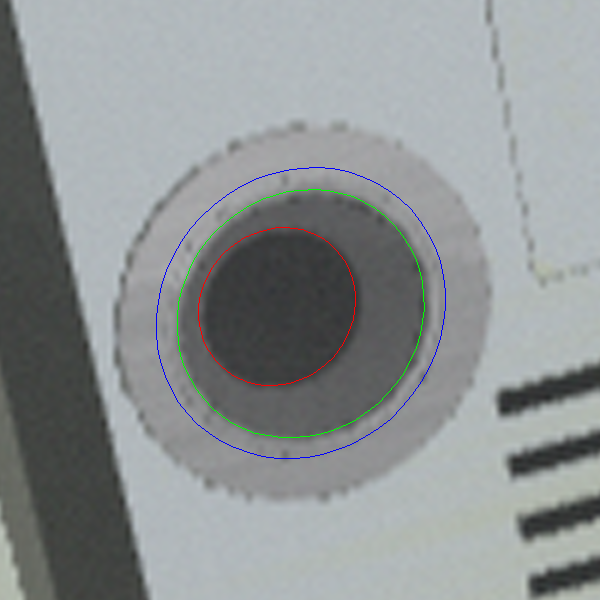

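move_arm --pt "-1 0 -35 0 0 0 0" --pt "-1 -2 -70 0 0 0 0" --pt "-1 -3.5 -100 -15 0 0 0" --pt "-1 -3.5 -115.5 -33 0 0 0" --pt "-1 -3.5 -115.5 -42 0 0 0"

```text
clock: 7.75
position: [553.2, -32.3, 311.2]
ee_rot: [0.989, -0.151, -0.001, 0.0]
contact_force: [-0.6, 0.8, -4.2]
gripper_width: 15.0
```

move_arm --pt "-1 0 0 0 0 0 0" --pt "-1 0 0 0 0 0 0" --pt "-1 0 0 0 0 0 0"

```text
clock: 8.0
position: [555.2, -29.0, 314.2]
ee_rot: [0.989, -0.149, 0.001, -0.0]
contact_force: [-0.7, -0.1, -3.5]
gripper_width: 14.7
```

```bash
python3 - <<'E'
from h import *
s=st(); x,y,z=s["position"]
for n in ["scene","side","wrist"]:
    p=optics.get_image(n); 
    for k in ["key_handle","key_socket"]:
        print(n,k,[(np.round(o["uv"],1),round(o["conf"],2)) for o in nets.tip_of(k,p)][:4], proj(p,[x,y,z-150+(170 if k=="key_handle" else 0)]))
    if n!="wrist":
        c=proj(p,[x,y,z-60])[0].astype(int); cr=p["frame"][c[1]-80:c[1]+80,c[0]-60:c[0]+60]
        cv2.imwrite(f"pics/{n}7.png",cv2.resize(cr,None,fx=3.7,fy=3.7,interpolation=2))
    else: cv2.imwrite("pics/wrist7.png",p["frame"])
E
cd pics; python3 -c "
import cv2,numpy as np
cv2.imwrite('s7.png',cv2.resize(np.hstack([cv2.imread('scene7.png'),cv2.imread('side7.png')]),(800,533)))"
```

```text
{'clock': 8.0, 'joints': array([ 0.24 ,  0.218, -0.022,  0.001, -1.329,  1.033]), 'joint_vel': array([ 0.006, -0.006,  0.007, -0.002,  0.   , -0.   ]), 'joint_efforts': array([ -0.291, -32.665,  20.638,   4.826,  -0.023,  -0.002]), 'position': array([555.188, -29.001, 314.184]), 'ee_rot': array([ 0.989, -0.149,  0.001, -0.   ]), 'contact_force': array([-0.699, -0.131, -3.544]), 'wrist_torque': array([-0.017, -0.033,  0.002]), 'gripper_width': 14.732977295617696}
scene key_handle [(array([359.1, 218.2]), 0.89), (array([234.7, 121.9]), 0.88)] [[233.35  121.536]]
scene key_socket [(array([350.2, 265. ]), 0.6), (array([232.1, 176. ]), 0.57)] [[233.223 176.244]]
side key_handle [(array([154.7, 230.4]), 0.83), (array([274.8, 117.3]), 0.7)] [[275.467 116.678]]
side key_socket [(array([164. , 286.2]), 0.83), (array([274.6, 176.3]), 0.79)] [[273.635 177.149]]
wrist key_handle [(array([247.5, 271.8]), 0.93)] [[245.14  272.291]]
wrist key_socket [] [[247.586 174.454]]
```

View pics/s7.png

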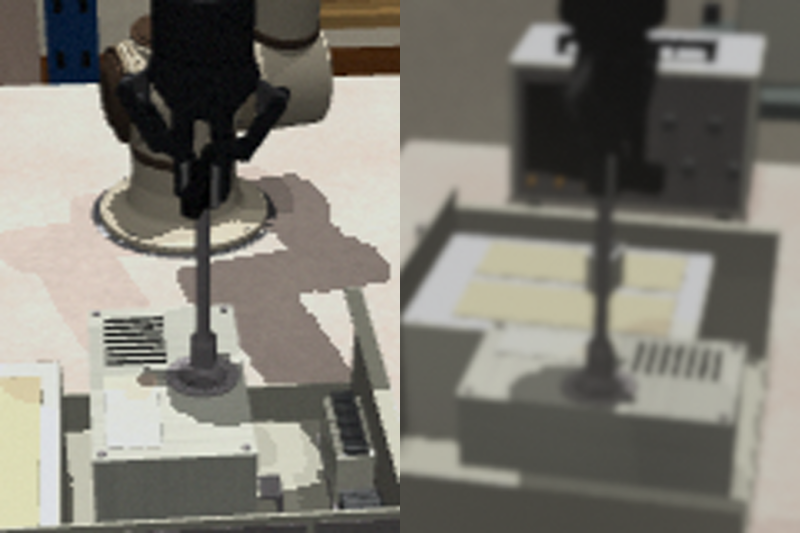

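View pics/wrist7.png

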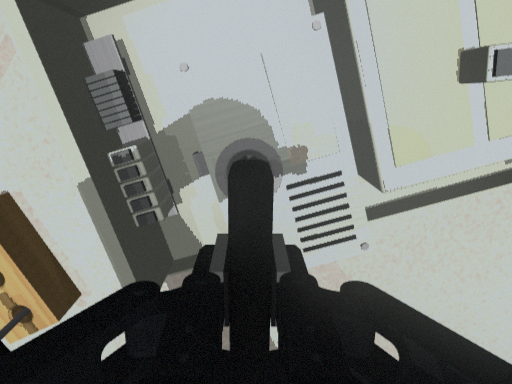

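move_arm --pt "-1 0 0 -8 0 0 0" --pt "-1 0 0 -15 0 0 0" --pt "-1 0 0 -20 0 0 0" --pt "-1 0 0 -25 0 0 0" --pt "-1 0 0 -25 0 0 0"

```text
clock: 8.87
position: [553.7, -29.9, 286.3]
ee_rot: [0.989, -0.149, -0.002, 0.0]
contact_force: [-0.1, 0.1, -4.0]
gripper_width: 14.8
```

```bash
python3 - <<'E'
from h import *
s=st()
E
```

```text
{'clock': 8.8667, 'joints': array([ 0.238,  0.231, -0.073, -0.001, -1.269,  1.033]), 'joint_vel': array([ 0.001, -0.011,  0.027,  0.009, -0.019, -0.001]), 'joint_efforts': array([ -0.116, -34.376,  21.056,   5.002,   0.017,   0.   ]), 'position': array([553.694, -29.862, 286.267]), 'ee_rot': array([ 0.989, -0.149, -0.002,  0.   ]), 'contact_force': array([-0.097,  0.121, -4.044]), 'wrist_torque': array([-0.001, -0.039,  0.003]), 'gripper_width': 14.81985706674017}
```

move_arm --pt "-1 0 0 -5 0 0 0" --pt "-1 0 0 -10 0 0 0" --pt "-1 0 0 -15 0 0 0" --pt "-1 0 0 -20 0 0 0" --pt "-1 0 0 -20 0 0 0"

```text
clock: 9.28
position: [553.7, -29.8, 266.6]
ee_rot: [0.989, -0.149, -0.001, 0.0]
contact_force: [1.1, -0.1, -3.8]
gripper_width: 15.4
```

move_arm --pt "-1 0 0 -7 0 0 0" --pt "-1 0 0 -14 0 0 0" --pt "-1 0 0 -21 0 0 0" --pt "-1 0 0 -28 0 0 0" --pt "-1 0 0 -28 0 0 0"

```text
clock: 9.7
position: [553.5, -29.8, 237.9]
ee_rot: [0.989, -0.149, -0.002, 0.0]
contact_force: [0.0, 0.1, -4.3]
gripper_width: 15.0
```

move_arm --pt "-1 0 0 -7 0 0 0" --pt "-1 0 0 -14 0 0 0" --pt "-1 0 0 -21 0 0 0" --pt "-1 0 0 -28 0 0 0" --pt "-1 0 0 -28 0 0 0"

```text
clock: 10.12
position: [553.5, -29.8, 210.1]
ee_rot: [0.989, -0.15, -0.002, 0.0]
contact_force: [-0.2, -0.1, -4.0]
gripper_width: 15.3
```

move_arm --pt "-1 0 0 -3 0 0 0" --pt "-1 0 0 -6 0 0 0" --pt "-1 0 0 -9 0 0 0" --pt "-1 0 0 -9 0 0 0"

```text
clock: 10.45
position: [554.0, -29.8, 202.5]
ee_rot: [0.989, -0.149, -0.001, 0.0]
contact_force: [-0.3, 0.1, -3.3]
gripper_width: 15.0
```

move_arm --pt "-1 0 0 -2 0 0 0" --pt "-1 0 0 -2 0 0 0"

```text
clock: 10.62
position: [554.3, -29.9, 200.9]
ee_rot: [0.989, -0.149, -0.0, 0.0]
contact_force: [0.1, -0.2, -3.5]
gripper_width: 15.0
```

move_arm --pt "-1 0 0 -2 0 0 0" --pt "-1 0 0 -2 0 0 0"

```text
clock: 10.78
position: [554.3, -29.8, 198.8]
ee_rot: [0.989, -0.149, -0.0, -0.0]
contact_force: [-0.1, -0.4, -4.4]
gripper_width: 15.1
```

move_arm --pt "-1 0 0 -1.5 0 0 0" --pt "-1 0 0 -1.5 0 0 0"

```text
clock: 10.95
position: [554.3, -29.9, 197.4]
ee_rot: [0.989, -0.149, -0.0, 0.0]
contact_force: [-1.4, -0.8, -3.8]
gripper_width: 14.9
```

move_arm --pt "-1 0 0 -1.5 0 0 0" --pt "-1 0 0 -1.5 0 0 0"

```text
clock: 11.12
position: [554.5, -29.8, 196.0]
ee_rot: [0.989, -0.149, 0.0, 0.0]
contact_force: [0.7, -0.4, -2.4]
gripper_width: 15.0
```

move_arm --pt "-1 0 0 -1.5 0 0 0" --pt "-1 0 0 -1.5 0 0 0"

```text
clock: 11.28
position: [554.9, -29.9, 195.6]
ee_rot: [0.989, -0.149, 0.001, 0.0]
contact_force: [-1.7, -0.4, 1.1]
gripper_width: 15.2
```

move_arm --pt "-1 0 0 -1.5 0 0 0" --pt "-1 0 0 -1.5 0 0 0"

```text
clock: 11.45
position: [555.4, -30.0, 195.3]
ee_rot: [0.989, -0.149, 0.002, 0.0]
contact_force: [-2.3, 0.6, 6.2]
gripper_width: 15.1
```

move_arm --pt "-1 0 0 -1 0 0 -0.04" --pt "-1 0 0 -1 0 0 -0.08" --pt "-1 0 0 -1 0 0 -0.12" --pt "-1 0 0 -1 0 0 -0.16" --pt "-1 0 0 -1 0 0 -0.2"

```text
clock: 11.87
position: [555.6, -30.1, 195.1]
ee_rot: [0.969, -0.248, 0.002, -0.0]
contact_force: [-3.2, 0.2, 9.3]
gripper_width: 15.2
```

move_arm --pt "-1 0 0 0 0 0 -0.04" --pt "-1 0 0 0 0 0 -0.08" --pt "-1 0 0 0 0 0 -0.12" --pt "-1 0 0 0 0 0 -0.16" --pt "-1 0 0 0 0 0 -0.2"

```text
clock: 12.28
position: [555.5, -30.1, 195.0]
ee_rot: [0.939, -0.343, 0.002, -0.0]
contact_force: [-2.1, 0.4, 8.5]
gripper_width: 15.1
```

move_arm --pt "-1 0 0 0 0 0 -0.04" --pt "-1 0 0 0 0 0 -0.08" --pt "-1 0 0 0 0 0 -0.12" --pt "-1 0 0 0 0 0 -0.16" --pt "-1 0 0 0 0 0 -0.2"

```text
clock: 12.7
position: [555.0, -29.9, 194.2]
ee_rot: [0.9, -0.435, 0.001, -0.0]
contact_force: [-0.1, 1.2, -1.9]
gripper_width: 15.2
```

move_arm --pt "-1 0 0 -1.5 0 0 0" --pt "-1 0 0 -1.5 0 0 0"

```text
clock: 12.87
position: [554.9, -29.7, 191.4]
ee_rot: [0.901, -0.434, 0.001, -0.001]
contact_force: [-0.7, 0.8, 3.9]
gripper_width: 15.0
```

move_arm --pt "-1 0 0 -1 0 0 -0.04" --pt "-1 0 0 -1 0 0 -0.08"

```text
clock: 13.03
position: [554.7, -29.6, 189.8]
ee_rot: [0.882, -0.471, 0.0, -0.0]
contact_force: [-0.4, 0.9, 0.3]
gripper_width: 14.8
```

move_arm --pt "-1 0 0 -2 0 0 -0.03" --pt "-1 0 0 -3 0 0 -0.04"

```text
clock: 13.2
position: [554.4, -29.5, 185.8]
ee_rot: [0.873, -0.488, -0.0, -0.0]
contact_force: [0.7, 0.6, -2.7]
gripper_width: 15.0
```

move_arm --pt "-1 0 0 -2 0 0 0" --pt "-1 0 0 -3 0 0 0"

```text
clock: 13.37
position: [554.5, -29.7, 182.9]
ee_rot: [0.873, -0.488, -0.0, -0.0]
contact_force: [0.9, 0.9, -1.0]
gripper_width: 14.8
```

move_arm --pt "-1 0 0 -1 0 0 0" --pt "-1 0 0 -1 0 0 0"

```text
clock: 13.53
position: [554.4, -29.7, 182.1]
ee_rot: [0.873, -0.488, -0.0, -0.0]
contact_force: [1.1, 2.0, -2.8]
gripper_width: 15.3
```

move_arm --pt "-1 0 0 -1.5 0 0 0" --pt "-1 0 0 -1.5 0 0 0"

```text
clock: 13.7
position: [554.5, -29.8, 181.1]
ee_rot: [0.873, -0.488, 0.0, -0.0]
contact_force: [-0.0, 1.5, -1.0]
gripper_width: 15.1
```

move_arm --pt "-1 0 0 -1 0 0 0" --pt "-1 0 0 -1 0 0 0"

```text
clock: 13.87
position: [554.8, -29.8, 181.0]
ee_rot: [0.873, -0.488, 0.001, -0.0]
contact_force: [-0.5, 1.9, 2.2]
gripper_width: 15.0
```

move_arm --pt "-1 0 0 0 0 0 -0.06" --pt "-1 0 0 0 0 0 -0.12" --pt "-1 0 0 0 0 0 -0.18" --pt "-1 0 0 0 0 0 -0.24" --pt "-1 0 0 0 0 0 -0.3"

```text
clock: 14.28
position: [554.6, -29.9, 181.0]
ee_rot: [0.789, -0.614, 0.0, -0.0]
contact_force: [-0.9, 1.8, 3.9]
gripper_width: 15.1
```

```bash
python3 - <<'E'
from h import *
s=st();print(2*np.arctan2(s["ee_rot"][1],s["ee_rot"][0]))
E
```

```text
{'clock': 14.2833, 'joints': array([ 0.238,  0.309, -0.24 ,  0.001, -1.021,  0.01 ]), 'joint_vel': array([ 0.001,  0.   ,  0.   , -0.004,  0.003, -0.698]), 'joint_efforts': array([ -0.989, -31.847,  16.154,   4.059,   0.105,   0.428]), 'position': array([554.627, -29.915, 180.99 ]), 'ee_rot': array([ 0.789, -0.614,  0.   , -0.   ]), 'contact_force': array([-0.855,  1.839,  3.857]), 'wrist_torque': array([0.802, 0.315, 0.068]), 'gripper_width': 15.115701533324112}
-1.322237153866989
```

move_arm --pt "-1 0 0 0 0 0 -0.08" --pt "-1 0 0 0 0 0 -0.16" --pt "-1 0 0 0 0 0 -0.24" --pt "-1 0 0 0 0 0 -0.32" --pt "-1 0 0 0 0 0 -0.4"

```text
clock: 14.7
position: [554.7, -29.6, 181.0]
ee_rot: [-0.651, 0.759, -0.0, 0.001]
contact_force: [-0.6, 2.4, 3.8]
gripper_width: 15.4
```

move_arm --pt "-1 0 0 0 0 0 -0.08" --pt "-1 0 0 0 0 0 -0.16" --pt "-1 0 0 0 0 0 -0.24" --pt "-1 0 0 0 0 0 -0.32" --pt "-1 0 0 0 0 0 -0.4"

```text
clock: 15.12
position: [554.8, -29.4, 181.0]
ee_rot: [-0.487, 0.873, -0.0, 0.001]
contact_force: [-0.7, 2.9, 3.5]
gripper_width: 15.0
```

```bash
python3 - <<'E'
from h import *
s=readout.read_state();print(2*np.arctan2(s["ee_rot"][1],s["ee_rot"][0]),s["wrist_torque"],s["contact_force"],s["position"],s["joints"])
E
```

```text
4.1600332283584915 [1.25871943 0.33807118 0.11562611] [-0.69526083  2.94266771  3.47183807] [554.78646816 -29.4171748  181.02173744] [ 2.38601948e-01  3.08920778e-01 -2.39736052e-01 -3.76526599e-04
 -1.02042565e+00 -7.90761050e-01]
```

move_arm --pt "-1 0 0 0 0 0 -0.04" --pt "-1 0 0 0 0 0 -0.08" --pt "-1 0 0 0 0 0 -0.12"

```text
clock: 15.37
position: [554.8, -29.4, 181.0]
ee_rot: [-0.435, 0.9, 0.0, 0.001]
contact_force: [-0.7, 2.6, 3.3]
gripper_width: 15.6
```

```bash
cat > r.py <<'E'
from h import *
np.set_printoptions(suppress=True,precision=3)
s=readout.read_state();print((2*np.arctan2(s["ee_rot"][1],s["ee_rot"][0]))%(2*np.pi)-2*np.pi,s["wrist_torque"],s["contact_force"],s["position"],s["joints"][5],s["joint_efforts"][5])
E
python3 r.py
```

```text
-2.241146020183944 [1.266 0.394 0.063] [-0.676  2.649  3.283] [554.798 -29.374 180.994] -0.908741782072142 0.234760707244277
```

move_arm --pt "-1 0 0 0 0 0 -0.03" --pt "-1 0 0 0 0 0 -0.06"

```text
clock: 15.53
position: [554.8, -29.3, 181.0]
ee_rot: [-0.408, 0.913, 0.0, 0.001]
contact_force: [-0.1, 2.1, 4.3]
gripper_width: 15.1
```

```bash
python3 r.py
```

```text
-2.3006340230893607 [1.309 0.27  0.064] [-0.073  2.079  4.321] [554.835 -29.338 181.008] -0.9682732899765755 0.15247172210365534
```

move_arm --pt "-1 0 0 0 0 0 -0.03" --pt "-1 0 0 0 0 0 -0.05"

```text
clock: 15.7
position: [554.9, -29.4, 181.0]
ee_rot: [-0.385, 0.923, 0.0, 0.001]
contact_force: [-0.2, 2.0, 5.2]
gripper_width: 15.3
```

```bash
python3 r.py
```

```text
-2.3505144788007755 [1.37  0.307 0.078] [-0.201  1.951  5.227] [554.879 -29.357 180.977] -1.0181787728751615 0.021119650918990374
```

move_arm --pt "-1 0 0 0 0 0 -0.02" --pt "-1 0 0 0 0 0 -0.04"

```text
clock: 15.87
position: [554.9, -29.5, 181.0]
ee_rot: [-0.367, 0.93, -0.0, 0.001]
contact_force: [-0.6, 3.4, 6.2]
gripper_width: 15.1
```

```bash
python3 r.py
```

```text
-2.3906513614885383 [1.557 0.393 0.11 ] [-0.559  3.448  6.17 ] [554.924 -29.491 180.959] -1.058309630449699 0.08140019606798887
```

move_arm --pt "-1 0 0 0 0 0 -0.02" --pt "-1 0 0 0 0 0 -0.02"

```text
clock: 16.03
position: [554.9, -29.5, 181.0]
ee_rot: [-0.357, 0.934, -0.0, 0.001]
contact_force: [-1.1, 3.2, 5.9]
gripper_width: 15.3
```

```bash
python3 r.py
```

```text
-2.410456339029319 [1.557 0.405 0.077] [-1.119  3.2    5.899] [554.948 -29.501 180.968] -1.0780793701808538 -0.15720147639513016
```

move_arm --pt "-1 0 0 0 0 0 -0.02" --pt "-1 0 0 0 0 0 -0.03"

```text
clock: 16.2
position: [554.9, -29.5, 181.0]
ee_rot: [-0.343, 0.939, -0.0, 0.001]
contact_force: [-0.3, 3.3, 5.6]
gripper_width: 15.5
```

```bash
python3 r.py
```

```text
-2.4404899575555197 [1.534 0.391 0.14 ] [-0.316  3.291  5.614] [554.944 -29.464 180.97 ] -1.108121180243758 -0.044285429175943136
```

move_arm --pt "-1 0 0 0 0 0 -0.02" --pt "-1 0 0 0 0 0 -0.02"

```text
clock: 16.37
position: [555.0, -29.5, 181.0]
ee_rot: [-0.334, 0.943, -0.0, 0.001]
contact_force: [-0.7, 4.1, 5.1]
gripper_width: 15.3
```

```bash
python3 r.py
```

```text
-2.4604687082640857 [1.484 0.35  0.108] [-0.742  4.094  5.146] [554.956 -29.493 180.972] -1.1280523894111978 -0.1539442129433155
```

Let me check the tongue in the side and scene views.

```bash
python3 - <<'E'
from h import *
o=[]
for n in ["scene","side"]:
    p=optics.get_image(n); cv2.imwrite(f"pics/{n}8.png",p["frame"])
    c=proj(p,[555,50,30])[0].astype(int); print(c)
    o.append(cv2.resize(p["frame"][c[1]-60:c[1]+40,c[0]-50:c[0]+50],(400,400),interpolation=2))
    print([(x["extent"],x["conf"]) for x in nets.silhouettes("latch",p)])
cv2.imwrite("pics/s8.png",np.hstack(o))
E
```

```text
[259 212]
[]
[268 235]
[]
```

View pics/s8.png

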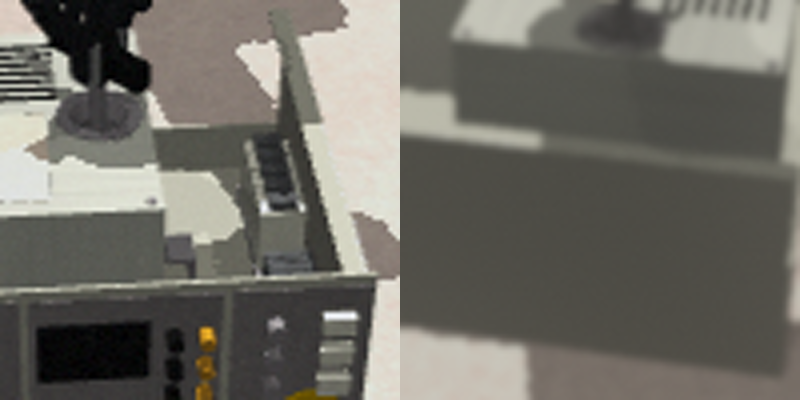

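move_arm --pt "-1 0 0 0 0 0 -0.02" --pt "-1 0 0 0 0 0 -0.02"

```text
clock: 16.73
position: [555.0, -29.5, 181.0]
ee_rot: [-0.325, 0.946, -0.0, 0.001]
contact_force: [-0.7, 3.3, 4.7]
gripper_width: 14.9
```

```bash
python3 r.py
```

```text
-2.480396029610162 [1.535 0.348 0.06 ] [-0.694  3.312  4.725] [554.959 -29.478 180.962] -1.1480031844410936 -0.14938855078071356
```

move_arm --pt "-1 0 0 0 0 0 -0.02" --pt "-1 0 0 0 0 0 -0.02"

```text
clock: 16.9
position: [555.0, -29.5, 181.0]
ee_rot: [-0.315, 0.949, -0.0, 0.001]
contact_force: [-0.8, 4.3, 5.8]
gripper_width: 15.0
```

```bash
python3 r.py
```

```text
-2.500408685089899 [1.579 0.342 0.067] [-0.806  4.334  5.816] [554.981 -29.473 180.976] -1.16803062137837 -0.1501142978668213
```

move_arm --pt "-1 0 0 0 0 0 -0.03" --pt "-1 0 0 0 0 0 -0.03"

```text
clock: 17.07
position: [555.0, -29.4, 181.0]
ee_rot: [-0.301, 0.954, 0.0, 0.001]
contact_force: [-1.2, 4.5, 6.3]
gripper_width: 15.3
```

```bash
python3 r.py
```

```text
-2.5307271690686495 [1.578 0.292 0.04 ] [-1.191  4.478  6.262] [555.014 -29.438 180.97 ] -1.1983519319509752 -0.18671510741114616
```

move_arm --pt "-1 0 0 0 0 0 -0.03" --pt "-1 0 0 0 0 0 -0.03"

```text
clock: 17.23
position: [555.0, -29.4, 181.0]
ee_rot: [-0.286, 0.958, 0.0, 0.001]
contact_force: [-0.3, 3.7, 5.6]
gripper_width: 15.0
```

```bash
python3 r.py
```

```text
-2.5606990321060406 [1.537 0.364 0.033] [-0.292  3.698  5.621] [555.04  -29.418 180.986] -1.22834816460438 -0.18696328159421682
```

move_arm --pt "-1 0 0 0 0 0 -0.02" --pt "-1 0 0 0 0 0 -0.03"

```text
clock: 17.4
position: [555.1, -29.4, 181.0]
ee_rot: [-0.272, 0.962, 0.0, 0.001]
contact_force: [-0.6, 4.1, 4.4]
gripper_width: 15.1
```

```bash
python3 r.py
```

```text
-2.5905007408780696 [1.556 0.29  0.085] [-0.627  4.144  4.406] [555.062 -29.44  180.99 ] -1.2581160711415664 -0.046216120244935155
```

move_arm --pt "-1 0 0 0 0 0 -0.02" --pt "-1 0 0 0 0 0 -0.03"

```text
clock: 17.57
position: [555.1, -29.4, 181.0]
ee_rot: [-0.258, 0.966, 0.0, 0.001]
contact_force: [-0.7, 3.7, 5.5]
gripper_width: 15.3
```

```bash
python3 r.py; python3 -c "
from h import *
p=optics.get_image('wrist'); cv2.imwrite('pics/w9.png',p['frame'])"
```

```text
-2.620525424304945 [1.62  0.3   0.065] [-0.711  3.683  5.451] [555.053 -29.415 180.966] -1.2881434022173175 -0.05050236009992659
```

View pics/w9.png

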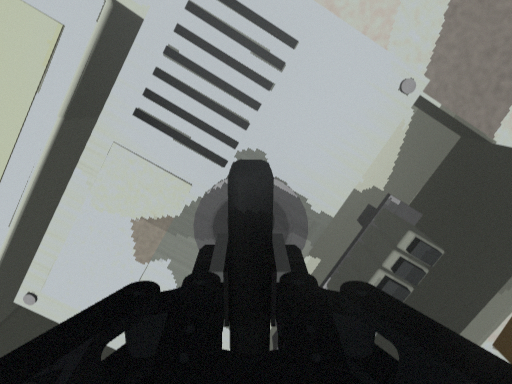

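move_arm --pt "-1 0 0 0 0 0 -0.02" --pt "-1 0 0 0 0 0 -0.03"

```text
clock: 17.78
position: [555.1, -29.4, 181.0]
ee_rot: [-0.243, 0.97, 0.0, 0.001]
contact_force: [-1.6, 3.5, 5.6]
gripper_width: 15.1
```

```bash
python3 r.py
```

```text
-2.65049497556329 [1.568 0.324 0.115] [-1.575  3.509  5.617] [555.095 -29.391 180.976] -1.3181477231321648 -0.046787570463493466
```

move_arm --pt "-1 0 0 0 0 0 -0.02" --pt "-1 0 0 0 0 0 -0.02"

```text
clock: 17.95
position: [555.1, -29.4, 181.0]
ee_rot: [-0.234, 0.972, 0.0, 0.001]
contact_force: [-1.4, 3.4, 5.1]
gripper_width: 15.5
```

```bash
python3 r.py
```

```text
-2.670163496412181 [1.607 0.32  0.125] [-1.381  3.387  5.079] [555.14  -29.413 180.993] -1.337846015104975 -0.22182171698659658
```

move_arm --pt "-1 0 0 0 0 0 -0.02" --pt "-1 0 0 0 0 0 -0.02"

```text
clock: 18.12
position: [555.1, -29.4, 181.0]
ee_rot: [-0.224, 0.975, 0.0, 0.001]
contact_force: [-0.7, 3.3, 6.1]
gripper_width: 15.1
```

```bash
python3 r.py
```

```text
-2.689748121561592 [1.621 0.268 0.211] [-0.657  3.323  6.126] [555.128 -29.379 180.975] -1.3575093059363876 -0.2953764237463474
```

move_arm --pt "-1 0 0 0 0 0 -0.01" --pt "-1 0 0 0 0 0 -0.015"

```text
clock: 18.28
position: [555.1, -29.4, 181.0]
ee_rot: [-0.217, 0.976, 0.0, 0.001]
contact_force: [-0.3, 3.3, 4.9]
gripper_width: 15.1
```

```bash
python3 r.py
```

```text
-2.704371285194288 [1.588 0.242 0.253] [-0.35   3.293  4.908] [555.133 -29.387 180.965] -1.3721744886842098 -0.2226129686459899
```

move_arm --pt "-1 0 0 0 0 0 0" --pt "-1 0 0 0 0 0 0.03" --pt "-1 0 0 0 0 0 0.07" --pt "-1 0 0 1 0 0 0.13" --pt "-1 0 0 2 0 0 0.15"

```text
clock: 18.7
position: [554.3, -29.5, 181.2]
ee_rot: [-0.29, 0.957, 0.0, 0.0]
contact_force: [1.1, 3.3, -4.9]
gripper_width: 14.8
```

```bash
python3 r.py
```

```text
-2.5537011754455174 [ 0.905 -0.632  0.016] [ 1.143  3.336 -4.864] [554.258 -29.524 181.248] -1.2206649737509172 0.04554942366667092
```

move_arm --pt "-1 0 0.5 3 0 0 0" --pt "-1 0 0.5 7 0 0 0" --pt "-1 0 0.5 12 0 0 0" --pt "-1 0 0.5 18 0 0 0" --pt "-1 0 0.5 25 0 0 0"

```text
clock: 19.12
position: [553.6, -29.5, 207.1]
ee_rot: [-0.289, 0.957, 0.0, -0.001]
contact_force: [0.4, 1.4, -5.5]
gripper_width: 14.7
```

```bash
python3 r.py
```

```text
-2.5555019194764244 [ 0.681 -0.255  0.024] [ 0.406  1.425 -5.493] [553.646 -29.534 207.11 ] -1.2235334735014738 -0.0029483285470632836
```

move_arm --pt "-1 0 0 15 0 0 0" --pt "-1 0 0 35 0 0 0" --pt "-1 0 0 55 0 0 0" --pt "-1 0 0 75 0 0 0" --pt "-1 0 0 95 0 0 0"

```text
clock: 19.53
position: [553.3, -30.0, 303.5]
ee_rot: [-0.289, 0.957, -0.0, -0.001]
contact_force: [1.2, -0.3, -3.3]
gripper_width: 15.1
```

move_arm --pt "-1 0 0 25 0 0 0.1" --pt "-1 0 0 50 0 0 0.2" --pt "-1 0 30 55 0 0 0.32" --pt "-1 0 70 55 0 0 0.44" --pt "-1 0 110 55 0 0 0.56"

```text
clock: 19.95
position: [553.5, 80.1, 358.8]
ee_rot: [-0.544, 0.839, -0.0, -0.0]
contact_force: [0.7, 0.1, -3.5]
gripper_width: 14.9
```

```bash
python3 r.py; python3 -c "
from h import *
for n in ['wrist','scene']:
  p=optics.get_image(n); cv2.imwrite('pics/%s10.png'%n,p['frame'])
  print([(x['extent'],x['conf']) for x in nets.silhouettes('latch',p)], proj(p,[[555,20,20],[555,45,10]]))"
```

```text
-1.9921868717903122 [ 0.005 -0.094 -0.032] [ 0.657  0.142 -3.453] [553.469  80.105 358.775] -0.8555718454931218 -0.40688990615308285
[([206.4, 63.3, 234.2, 107.6], 0.57)] [[230.04541596 105.95424281]
 [237.9273364  122.37053785]]
[] [[249.45105912 215.20227988]
 [257.6182326  217.2948048 ]]
```

View pics/wrist10.png

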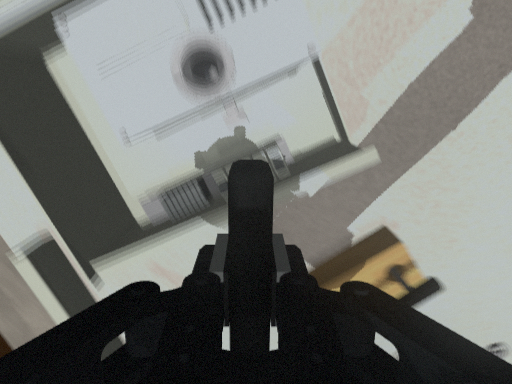

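Blurred by motion; a settled look at the keeper, at about (235,105), is needed.

move_arm --pt "-1 0 0 0 0 0 0" --pt "-1 0 0 0 0 0 0" --pt "-1 0 0 0 0 0 0"

```text
clock: 20.4
position: [554.2, 79.4, 357.3]
ee_rot: [-0.542, 0.841, -0.0, -0.0]
contact_force: [0.4, -0.9, -3.0]
gripper_width: 15.0
```

```bash
python3 r.py; python3 -c "
from h import *
p=optics.get_image('wrist'); cv2.imwrite('pics/w11.png',cv2.resize(p['frame'][20:170,120:320],(800,600),interpolation=2))
print([(x['extent'],x['conf']) for x in nets.silhouettes('latch',p)], proj(p,[[555,-29,152],[555,20,10],[555,45,10]]))"
```

```text
-1.9966365065514031 [-0.021 -0.049  0.005] [ 0.439 -0.924 -3.016] [554.22   79.408 357.304] -0.8578244486717636 -0.0009918897558236495
[([207.6, 64.6, 235.0, 109.0], 0.75)] [[201.09143817  63.201544  ]
 [230.74621819 106.00991662]
 [238.32348427 122.69227008]]
```

View pics/w11.png

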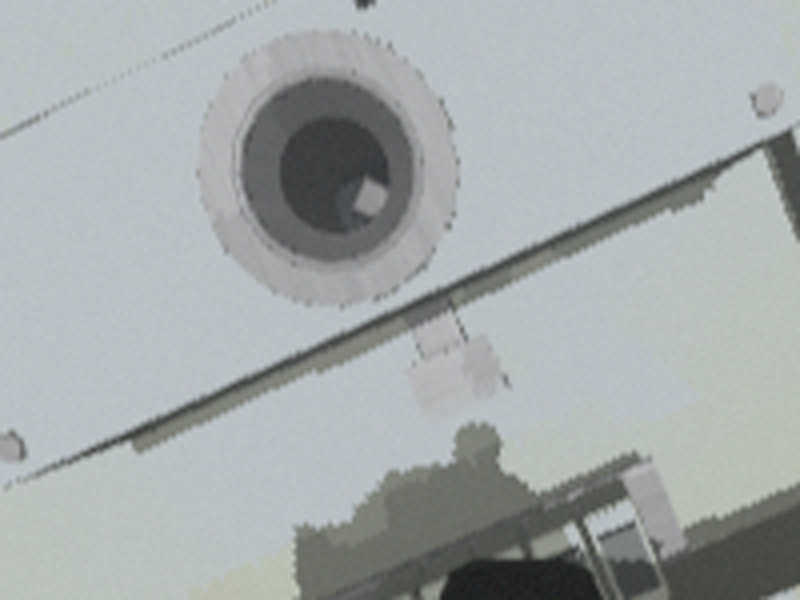

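move_arm --pt "-1 0 18 0 0 0 0.12" --pt "-1 0 36 0 0 0 0.24" --pt "-1 0 54 0 0 0 0.36" --pt "-1 0 72 0 0 0 0.48" --pt "-1 0 90 0 0 0 0.6"

```text
clock: 20.92
position: [554.4, 170.8, 357.2]
ee_rot: [0.768, -0.64, 0.0, 0.0]
contact_force: [0.3, 0.1, -3.0]
gripper_width: 14.8
```

move_arm --pt "-1 1 18 0 0 0 0.12" --pt "-1 2 36 0 0 0 0.24" --pt "-1 3 54 0 0 0 0.36" --pt "-1 4 72 0 0 0 0.48" --pt "-1 4 90 0 0 0 0.6"

```text
clock: 21.33
position: [558.7, 260.9, 357.0]
ee_rot: [0.923, -0.385, -0.0, 0.0]
contact_force: [0.0, 0.8, -2.9]
gripper_width: 15.2
```

move_arm --pt "-1 0 25 0 0 0 0.12" --pt "-1 0 50 0 0 0 0.24" --pt "-1 0 75 0 0 0 0.36" --pt "-1 0 81 0 0 0 0.48" --pt "-1 0 81 0 0 0 0.49"

```text
clock: 21.75
position: [558.4, 343.1, 355.8]
ee_rot: [0.989, -0.15, -0.001, 0.001]
contact_force: [0.9, -0.2, -3.2]
gripper_width: 15.4
```

move_arm --pt "-1 0 0 0 0 0 0" --pt "-1 0 0 0 0 0 0" --pt "-1 0 0 0 0 0 0"

```text
clock: 22.0
position: [558.6, 340.5, 357.5]
ee_rot: [0.988, -0.153, 0.0, -0.0]
contact_force: [0.5, -0.0, -4.1]
gripper_width: 15.4
```

```bash
python3 r.py
```

```text
-0.30785358878894176 [-0.024 -0.017  0.017] [ 0.498 -0.045 -4.148] [558.637 340.492 357.535] 0.4686943355408429 -0.009079847659450024
```

move_arm --pt "-1 -0.5 0.3 -30 0 0 0" --pt "-1 -0.5 0.3 -60 0 0 0" --pt "-1 -0.5 0.3 -90 0 0 0" --pt "-1 -0.5 0.3 -115 0 0 0" --pt "-1 -0.5 0.3 -115 0 0 0"

```text
clock: 22.42
position: [555.1, 339.1, 235.7]
ee_rot: [0.988, -0.153, -0.005, 0.004]
contact_force: [-1.9, -0.3, -5.6]
gripper_width: 15.1
```

move_arm --pt "-1 0 0 0 0 0 0" --pt "-1 0 0 0 0 0 0" --pt "-1 0 0 0 0 0 0"

```text
clock: 22.67
position: [559.2, 342.5, 245.3]
ee_rot: [0.988, -0.152, 0.002, -0.002]
contact_force: [0.6, 0.8, -2.8]
gripper_width: 15.2
```

```bash
python3 r.py;  python3 - <<'E'
from h import *
o=[]
s=readout.read_state();x,y,z=s["position"]
for n in ["scene","side"]:
    p=optics.get_image(n); c=proj(p,[x-20,y,80])[0].astype(int)
    o.append(cv2.resize(p["frame"][c[1]-60:c[1]+60,c[0]-40:c[0]+40],(400,600),interpolation=2))
cv2.imwrite("pics/s12.png",np.hstack(o))
E
```

```text
-0.3052103840316125 [0.001 0.042 0.011] [ 0.6    0.813 -2.805] [559.212 342.49  245.266] 0.46911098992181655 -0.002225363641628064
```

View pics/s12.png

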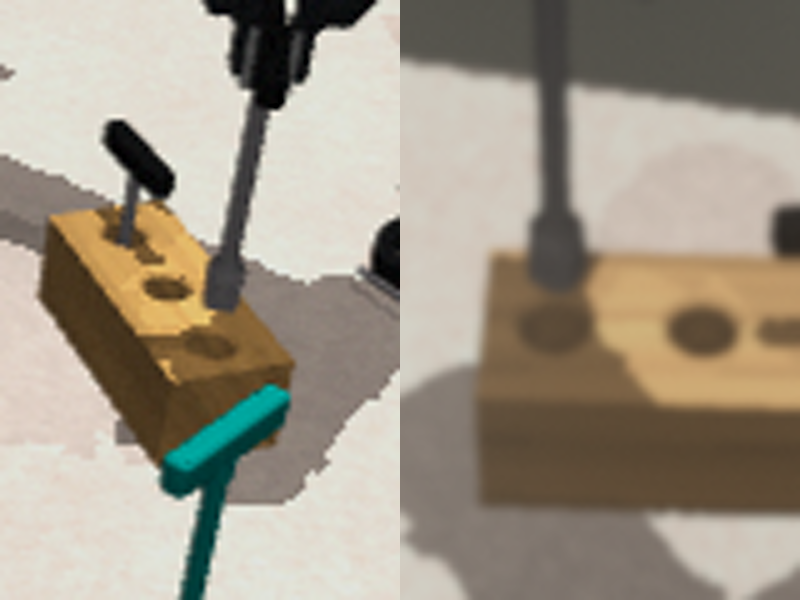

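move_arm --pt "-1 -1 -1.5 -8 0 0 0" --pt "-1 -1 -1.5 -16 0 0 0" --pt "-1 -1 -1.5 -24 0 0 0" --pt "-1 -1 -1.5 -28 0 0 0" --pt "-1 -1 -1.5 -28 0 0 0"

```text
clock: 23.18
position: [557.0, 340.3, 214.9]
ee_rot: [0.988, -0.152, 0.0, 0.0]
contact_force: [-1.2, 0.5, 2.5]
gripper_width: 15.4
```

move_arm --pt "-1 0 0 -4 0 0 0" --pt "-1 0 0 -8 0 0 0" --pt "-1 0 0 -12 0 0 0" --pt "-1 0 0 -12 0 0 0"

```text
clock: 23.52
position: [561.9, 341.5, 213.5]
ee_rot: [0.989, -0.15, 0.008, -0.004]
contact_force: [-1.6, -2.2, 26.2]
gripper_width: 15.3
```

move_arm --pt "-1 0 0 12 0 0 0" --pt "-1 0 0 26 0 0 0" --pt "-1 0 0 26 0 0 0" --pt "-1 0 0 26 0 0 0"

```text
clock: 23.85
position: [556.9, 340.7, 227.8]
ee_rot: [0.988, -0.152, 0.0, -0.0]
contact_force: [0.4, -0.1, -4.0]
gripper_width: 15.1
```

```bash
python3 r.py;  python3 - <<'E'
from h import *
s=readout.read_state();x,y,z=s["position"]
ob=[]
for n in ["scene","side","wrist"]:
    p=optics.get_image(n); cv2.imwrite(f"pics/{n}13.png",p["frame"])
    np.savez(f"cal_{n}13.npz",**{k:p[k] for k in ["fx","fy","cx","cy","rvec","tvec"]},frame=p["frame"])
    for k in ["key_socket","key_handle","stand"]:
        print(n,k,[(np.round(o["uv"],1),round(o["conf"],2)) for o in nets.tip_of(k,p)][:3],proj(p,[x,y,z-(150 if k=="key_socket" else -20)]))
    if n!="wrist":
        c=proj(p,[x-20,y,80])[0].astype(int); print(n,"crop origin",c-[40,60])
        cv2.imwrite(f"pics/{n}13c.png",cv2.resize(p["frame"][c[1]-60:c[1]+60,c[0]-40:c[0]+40],(400,600),interpolation=2))
E
cd pics; python3 -c "
import cv2,numpy as np
cv2.imwrite('s13.png',np.hstack([cv2.imread('scene13c.png'),cv2.imread('side13c.png')]))"
```

```text
-0.3048881933736247 [-0.021  0.035 -0.037] [ 0.427 -0.052 -4.045] [556.907 340.665 227.848] 0.46994953129987393 -3.714525860232243e-05
scene key_socket [(array([350.3, 266.4]), 0.77), (array([356.7, 190.2]), 0.61)] [[356.5492924  194.42752885]]
scene key_handle [(array([368.1, 142. ]), 0.86), (array([359.8, 219.3]), 0.68)] [[366.67620474 145.11504677]]
scene stand [(array([344.4, 205.2]), 0.9)] [[366.67620474 145.11504677]]
scene crop origin [314 129]
side key_socket [(array([247.9, 304. ]), 0.75), (array([166.8, 290.5]), 0.59)] [[244.84127759 303.05030682]]
side key_handle [(array([246.1, 235.3]), 0.87), (array([150.9, 231.2]), 0.62)] [[243.76473883 236.55380951]]
side stand [(array([270.2, 330.4]), 0.97)] [[243.76473883 236.55380951]]
side crop origin [214 243]
wrist key_socket [] [[247.54685937 174.69675145]]
wrist key_handle [(array([247.7, 273.7]), 0.93)] [[245.66498175 273.20560014]]
wrist stand [(array([271.8, 204.5]), 0.72)] [[245.66498175 273.20560014]]
```

View pics/s13.png

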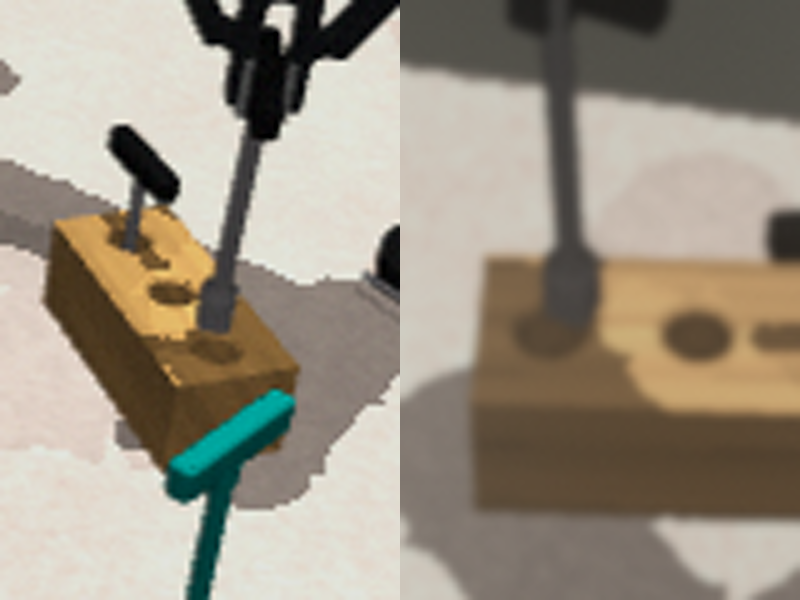

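View pics/wrist13.png

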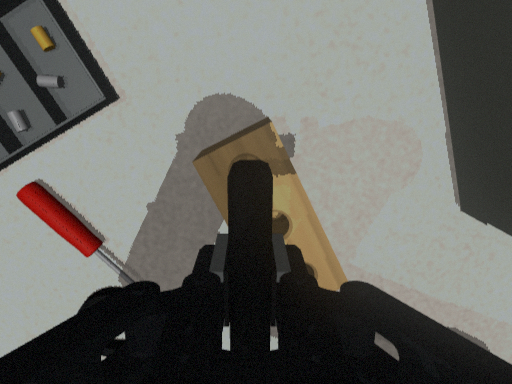

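```bash
python3 - <<'E'
from h import *
np.set_printoptions(suppress=True,precision=1)
C={n:dict(np.load(f"cal_{n}13.npz")) for n in ("scene","side")}
O={"scene":((314,129),0),"side":((214,243),400)}
def px(n,u,v): o,off=O[n]; return ((u-off)/5+o[0]-.4,v/5+o[1]-.4)
for n,hole,mid,soc in (("scene",(216,348),(172,292),(215,325)),("side",(550,335),(697,337),(570,320))):
    p=C[n]
    H,M,S=at_z(p,px(n,*hole),65),at_z(p,px(n,*mid),65),at_z(p,px(n,*soc),78)
    print(n,"hole",H,"mid",M,"soc",S,"hole-soc",H-S, "tcp pred",proj(p,[556.9,340.7,78])[0], px(n,*soc))
E
python3 -c "
import cv2,numpy as np
o=[]
for n in ('scene','side'):
    p=np.load(f'cal_{n}13.npz')['frame']
    x,y=(357,185) if n=='scene' else (247,295)
    o.append(cv2.resize(p[y-25:y+25,x-25:x+25],(400,400),interpolation=cv2.INTER_CUBIC))
cv2.imwrite('pics/s14.png',np.hstack(o))"
```

```text
scene hole [558.8 343.   65. ] mid [500.3 333.3  65. ] soc [553.1 342.   78. ] hole-soc [  5.8   1.  -13. ] tcp pred [356.6 194.4] (356.6, 193.6)
side hole [558.4 346.6  65. ] mid [499.7 336.2  65. ] soc [549.5 348.9  78. ] hole-soc [  8.9  -2.3 -13. ] tcp pred [244.8 303. ] (247.6, 306.6)
```

View pics/s14.png

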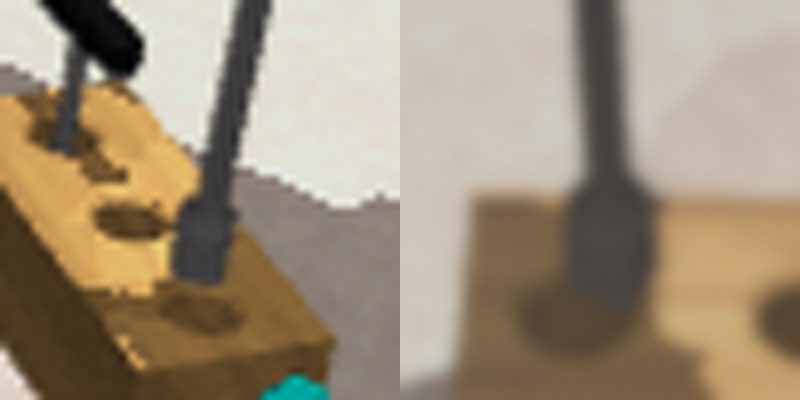

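move_arm --pt "-1 1.5 1.3 0 -0.012 -0.039 0" --pt "-1 1.5 1.3 0 -0.012 -0.039 0" --pt "-1 1.5 1.3 0 -0.012 -0.039 0"

```text
clock: 24.7
position: [557.8, 341.8, 228.1]
ee_rot: [0.988, -0.151, 0.02, 0.003]
contact_force: [-0.6, -0.2, -3.2]
gripper_width: 15.4
```

```bash
python3 r.py;  python3 - <<'E'
from h import *
s=readout.read_state();x,y,z=s["position"]; print(s["ee_rot"])
o=[]
for n in ["scene","side"]:
    p=optics.get_image(n); f=p["frame"]
    np.savez(f"cal_{n}14.npz",**{k:p[k] for k in ["fx","fy","cx","cy","rvec","tvec"]},frame=f)
    for k in ["key_socket","key_handle"]:
        print(n,k,[(np.round(q["uv"],1),round(q["conf"],2)) for q in nets.tip_of(k,p)][:3])
    x0,y0=(357,180) if n=='scene' else (247,285)
    print(n,x0-30,y0-40); o.append(cv2.resize(f[y0-40:y0+40,x0-30:x0+30],(400,533),interpolation=cv2.INTER_CUBIC))
cv2.imwrite('pics/s15.png',np.hstack(o))
E
```

```text
-0.3040801073958237 [0.021 0.147 0.026] [-0.556 -0.201 -3.167] [557.847 341.787 228.058] 0.4389622007866318 -0.022966344840824604
[ 0.98826864 -0.15142501  0.01964698  0.00309253]
scene key_socket [(array([355.6, 190. ]), 0.9), (array([346.4, 265.7]), 0.77)]
scene key_handle [(array([358.5, 219.1]), 0.56)]
scene 327 140
side key_socket [(array([248.5, 302.2]), 0.75), (array([162.8, 286.4]), 0.58)]
side key_handle [(array([243.7, 235.8]), 0.87), (array([152.6, 228.2]), 0.68), (array([273.4, 331.7]), 0.25)]
side 217 245
```

View pics/s15.png

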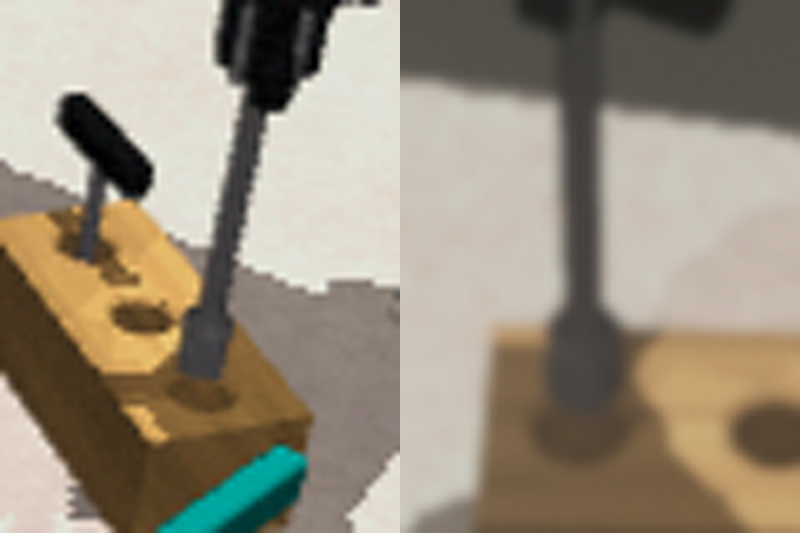

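```bash
python3 - <<'E'
from h import *
np.set_printoptions(suppress=True,precision=1)
for n,o,off,hole,soc in (("scene",(327,140),0,(204,394),(202,366)),("side",(217,245),400,(582,430),(583,401))):
    p=dict(np.load(f"cal_{n}14.npz")); f=lambda q:((q[0]-off)/6.667+o[0]-.4,q[1]/6.667+o[1]-.4)
    H,S=at_z(p,f(hole),65),at_z(p,f(soc),78); print(n,H,S,H-S)
    a=np.linspace(0,6.28,40); 
    big=cv2.resize(p["frame"][o[1]:o[1]+80,o[0]:o[0]+60],None,fx=10,fy=10,interpolation=2)
    for X,Y,r,c,z in ((557.8,341.8,11,(0,255,0),78),(558.6,344,14,(0,0,255),65)):
        q=(proj(p,np.c_[X+r*np.cos(a),Y+r*np.sin(a),0*a+z])-o+.5)*10
        cv2.polylines(big,[np.int32(q)],True,c,1)
    cv2.imwrite(f"pics/{n}16.png",big[200:])
E
cd pics; python3 -c "
import cv2,numpy as np
cv2.imwrite('s16.png',cv2.resize(np.hstack([cv2.imread('scene16.png'),cv2.imread('side16.png')]),(800,400)))"
```

```text
scene [561.3 343.5  65. ] [557.5 341.5  78. ] [  3.8   1.9 -13. ]
side [558.1 345.2  65. ] [557.5 345.5  78. ] [  0.5  -0.3 -13. ]
```

View pics/s16.png

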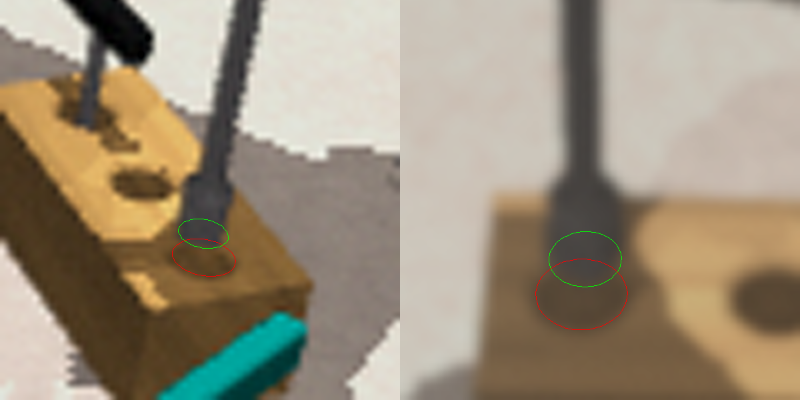

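move_arm --pt "-1 1.5 1.5 0 0 0 0" --pt "-1 1.5 1.5 -4 0 0 0" --pt "-1 1.5 1.5 -8 0 0 0" --pt "-1 1.5 1.5 -12 0 0 0" --pt "-1 1.5 1.5 -12 0 0 0"

```text
clock: 25.42
position: [559.2, 342.8, 214.4]
ee_rot: [0.988, -0.152, 0.019, 0.004]
contact_force: [-0.2, 0.4, -3.8]
gripper_width: 15.1
```

move_arm --pt "-1 0 0 -3 0 0 0" --pt "-1 0 0 -3 0 0 0"

```text
clock: 25.58
position: [559.6, 343.1, 212.4]
ee_rot: [0.988, -0.152, 0.02, 0.003]
contact_force: [-0.1, -0.3, -4.2]
gripper_width: 14.8
```

```bash
python3 r.py
```

```text
-0.3048310978832749 [-0.016  0.1   -0.013] [-0.116 -0.29  -4.175] [559.641 343.1   212.38 ] 0.4370091656178427 -0.0012738923396682367
```

move_arm --pt "-1 0 0 -3 0 0 0" --pt "-1 0 0 -4 0 0 0"

```text
clock: 25.75
position: [559.8, 343.2, 208.8]
ee_rot: [0.988, -0.152, 0.02, 0.003]
contact_force: [-0.9, -0.1, -3.9]
gripper_width: 15.2
```

move_arm --pt "-1 0 0 -3 0 0 0" --pt "-1 0 0 -5 0 0 0"

```text
clock: 25.92
position: [559.8, 343.2, 203.8]
ee_rot: [0.988, -0.152, 0.02, 0.003]
contact_force: [0.2, -0.3, -4.1]
gripper_width: 15.1
```

Inside the hole without contact. Lowering on.

move_arm --pt "-1 0 0 -5 0 0 0" --pt "-1 0 0 -10 0 0 0" --pt "-1 0 0 -15 0 0 0" --pt "-1 0 0 -20 0 0 0" --pt "-1 0 0 -20 0 0 0"

```text
clock: 26.33
position: [559.2, 342.7, 182.3]
ee_rot: [0.988, -0.152, 0.019, 0.004]
contact_force: [0.4, 0.6, -4.1]
gripper_width: 15.1
```

move_arm --pt "-1 0 0 -5 0 0 0" --pt "-1 0 0 -10 0 0 0" --pt "-1 0 0 -15 0 0 0" --pt "-1 0 0 -18 0 0 0" --pt "-1 0 0 -18 0 0 0"

```text
clock: 26.75
position: [559.4, 342.9, 164.9]
ee_rot: [0.988, -0.152, 0.019, 0.004]
contact_force: [0.1, 0.1, -4.2]
gripper_width: 15.2
```

```bash
python3 r.py
```

```text
-0.3049276292012335 [ 0.055  0.176 -0.008] [ 0.096  0.148 -4.191] [559.431 342.851 164.891] 0.4323506461727654 -0.001951006706804037
```

move_arm --pt "-1 0 0 -2 0 0 0" --pt "-1 0 0 -3 0 0 0"

```text
clock: 26.92
position: [560.0, 343.4, 163.1]
ee_rot: [0.988, -0.152, 0.02, 0.003]
contact_force: [-0.7, -0.4, -3.6]
gripper_width: 15.0
```

move_arm --pt "-1 0 0 -1 0 0 0" --pt "-1 0 0 -2 0 0 0"

```text
clock: 27.08
position: [560.0, 343.3, 161.2]
ee_rot: [0.988, -0.152, 0.02, 0.003]
contact_force: [-0.6, -0.0, -3.2]
gripper_width: 15.2
```

```bash
python3 r.py
```

```text
-0.304765930399304 [ 0.027  0.076 -0.046] [-0.607 -0.04  -3.196] [560.003 343.307 161.234] 0.43185838816589006 0.0009155681618722156
```

move_arm --pt "-1 0 0 -1 0 0 0" --pt "-1 0 0 -2 0 0 0"

```text
clock: 27.25
position: [560.4, 343.4, 160.1]
ee_rot: [0.988, -0.152, 0.021, 0.003]
contact_force: [-1.7, 0.1, 3.7]
gripper_width: 15.3
```

move_arm --pt "-1 0 0 -1 0 0 0" --pt "-1 0 0 -1 0 0 0"

```text
clock: 27.42
position: [560.5, 343.5, 160.1]
ee_rot: [0.988, -0.152, 0.021, 0.002]
contact_force: [-0.2, -0.9, 4.8]
gripper_width: 15.2
```

move_arm --pt "-1 0 0 1.5 0 0 0" --pt "-0.3 0 0 1.5 0 0 0" --pt "0.2 0 0 1.5 0 0 0" --pt "0.6 0 0 1.5 0 0 0" --pt "1 0 0 1.5 0 0 0"

```text
clock: 27.83
position: [560.0, 343.4, 159.5]
ee_rot: [0.988, -0.152, 0.02, 0.003]
contact_force: [0.5, 0.4, -1.0]
gripper_width: 62.9
```

move_arm --pt "1 0 0 0 0 0 0" --pt "1 0 0 0 0 0 0" --pt "1 0 0 0 0 0 0" --pt "1 0 0 0 0 0 0" --pt "1 0 0 0 0 0 0"

```text
clock: 28.25
position: [559.9, 343.3, 159.6]
ee_rot: [0.988, -0.152, 0.02, 0.003]
contact_force: [-0.7, -1.5, 0.4]
gripper_width: 85.8
```

```bash
python3 r.py; python3 -c "
from h import *
p=optics.get_image('wrist'); cv2.imwrite('pics/w17.png',p['frame'])"
```

```text
-0.3047375695059751 [ 0.     0.043 -0.056] [-0.672 -1.466  0.357] [559.898 343.256 159.577] 0.431704982113709 -2.333570137125207e-05
```

View pics/w17.png

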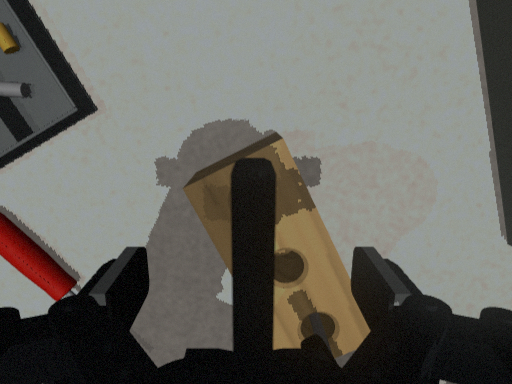

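Released: the bar stands free at columns 232–275, midway between the open pads (about 148 and 352). Rising straight up.

move_arm --pt "1 0 0 15 0 0 0" --pt "1 0 0 40 0 0 0" --pt "1 0 0 75 0 0 0" --pt "1 0 0 110 0 0 0" --pt "1 0 0 140 0 0 0"

```text
clock: 28.72
position: [560.1, 343.2, 302.3]
ee_rot: [0.988, -0.152, 0.021, 0.002]
contact_force: [1.0, 0.6, 0.3]
gripper_width: 85.4
```

move_arm --pt "1 0 0 30 0 0 0" --pt "1 0 0 30 0 0 0" --pt "1 0 0 30 0 0 0"

```text
clock: 28.97
position: [560.4, 343.7, 332.3]
ee_rot: [0.988, -0.152, 0.022, 0.001]
contact_force: [-0.4, 0.0, -0.7]
gripper_width: 85.8
```

```bash
python3 r.py; python3 - <<'E'
from h import *
o=[]
for n in ["scene","side","wrist"]:
    p=optics.get_image(n); cv2.imwrite(f"pics/{n}18.png",p["frame"])
    for k in ["key_handle","short_key","relay"]:
        print(n,k,[(np.round(q["uv"],1),round(q["conf"],2)) for q in nets.tip_of(k,p)][:3])
    if n!="wrist":
        x0,y0=(350,180) if n=='scene' else (270,290)
        o.append(cv2.resize(p["frame"][y0-50:y0+50,x0-50:x0+50],(400,400),interpolation=2))
cv2.imwrite("pics/s18.png",np.hstack(o))
E
```

```text
-0.30483450004441703 [0.035 0.13  0.053] [-0.402  0.023 -0.681] [560.373 343.724 332.28 ] 0.44739945865677144 0.001511016052972991
scene key_handle [(array([362.2, 162.8]), 0.65), (array([358.5, 218.9]), 0.65), (array([344.4, 204.7]), 0.51)]
scene short_key []
scene relay [(array([154.9, 194.8]), 0.51)]
side key_handle [(array([244.1, 266. ]), 0.61)]
side short_key []
side relay [(array([277.7, 152.2]), 0.56)]
wrist key_handle []
wrist short_key [(array([282.6, 226.9]), 0.61)]
wrist relay []
```

View pics/s18.png

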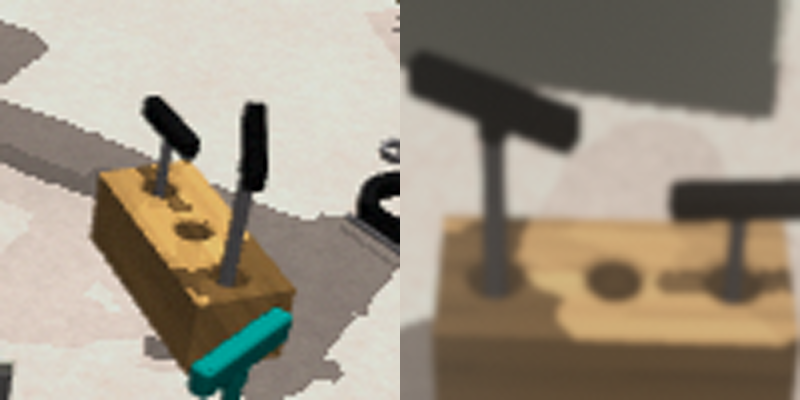

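View pics/scene18.png

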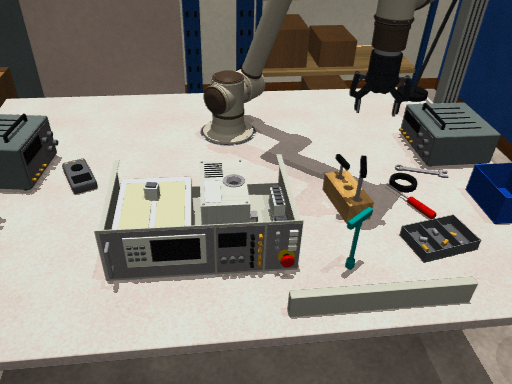

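```bash
python3 -c "
from h import *
print(workorder.job_done())"
```

```text
the job is handed in; nothing more can be done
None
```

The power supply module's latch is turned home against its stop, and the long T-key is back upright in the stand hole it came from. I handed the job in with about 29 s on the clock. The hand-in gives no verdict, so the result below rests on my own checks.

**Seating:** I took the black long key from the stand and lowered it down the shaft, where it met the stem top at about 10 N. Turning it clockwise, it dropped in partway, and a further turn let it go right down. The total drop was 15 mm, and I never pressed with more than about 13 N.

**Turning:** The key then turned about 1.7 rad, including the play, at 0.05–0.1 N m. The torque then climbed to 0.25 N m, so I stopped there as the latch's stop.

**Last checks:**
- The latch tongue shows out of the module's +y side under the keeper. I could not measure its exact angle, so "at the stop" rests on the torque rise and the turn travelled.
- In the scene and side pictures the long key stands upright in its hole, and it met the hole floor at the same height as before.
- The relay is found where it was, and the short key looks unmoved in the pictures (the network missed it in two of the last three).
- The gripper is open and well clear.

**One mishap:** my first try at putting the key back caught the hole's rim at about 30 N and tilted the key roughly 3° in the grip. I raised it, straightened it and re-aligned from the pictures, and it then went in without contact.

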